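# Key a shaft and slide the belt pulley home

### The arm

A 6-joint arm with a two-finger parallel gripper is mounted at the origin on the work surface. World frame = base frame: x ahead of the robot, y to its left, z up, the work surface at z = 0. Lengths are in m, angles in rad, forces in N, time in s.
With the tool pointing down it reaches from about 0.15 to 0.775 m from the base axis. Payload 6.1 kg.
Tool frame: the origin (TCP) lies on the centre line of the jaws, within the pads' length; the fingertips stand 14 mm ahead of it and the grasp point (between the pads) lies 5 mm behind it; z points along the fingers, y is the line along which they close (so a half turn about z gives the same grasp; the last joint's range is limited). The gripper opens to 85 mm and grips with 20 to 120 N. Pads are 22 mm wide; open, the fingers measure 114 mm over their backs; the gripper's body (76 mm by 85 mm) begins 54 mm behind the grasp point. The pads swing forward as they close: fully open they stand 13 mm farther back than shut.
Start: joints at [1.25, 0.126, -0.04, 1.405, 0, 1.571], TCP at [0.166, 0.498, 0.245] pointing down, gripper open.
Joint ranges: [-2.72, 2.72], [-0.95, 1.95], [-1.27, 1.35], [-1.78, 2.02], [-1.46, 1.47], [-3.14, 3.14]. Speed limits (rad/s): [2.39, 2.39, 3.01, 3.14, 3.14, 3.14].

### API

Orientations are given as a unit quaternion [w, x, y, z].
In Python, from cell import bot gives the robot as it stands. The module is installed in compiled form; this text tells all that it offers.
- The arm moves only by the shell command python3 -m crank 'ROWS'. ROWS is a JSON object of lists of equal length, an entry for each row: "delta_rot": the turn, a rotation vector about the tool's x, y, z in units of 45 degrees (1.0 is 45 degrees), a list of three; "offset": the shift along the tool's x, y, z in units of 200 mm (1.0 is 200 mm), a list of three; "grip": the gripper command: -1 is fully open, 1 is shut, values between are in proportion. A call has exactly 5 rows; each row is the pose to reach, as a shift and turn from the pose commanded when the call began, along the tool's axes at that moment; what a row does not reach only later rows make up. A row lasts 1/12 s, in which the tool goes at most 41.7 mm and 7.16 degrees, less where a joint would pass 70% of its speed; a pose out of reach is approached as far as the arm can. A call with a number of a shift or a turn outside -1 to 1 is refused whole. A call with a gripper value outside its range is refused whole. The fingers move at their own pace and stop on an object; the grip force is fixed at half the most. Time passes only in rows, so rows that repeat a pose let the fingers close, or fill a call up. It gives the time, the measured TCP pose, the force, the opening and the grip force at its end, in the units of the state.
- bot.observe(): the state, without advancing time (a new reading comes with each control period).
- bot.snapshot(name): name is "side" or "top" or "wrist"; returns a dict with "pixels" (480x640x3 uint8, blue, green, red), "K" (3x3 intrinsics, pixels), "dist" ([k1, k2, p1, p2, k3] as OpenCV has them; the pictures are not rectified), "camera_from_world" (4x4, takes a point from world to camera coordinates); the wrist camera has in their place "T_tool_cam" (4x4, takes a point from camera to tool coordinates, whose origin is the TCP and whose axes are the flange's). Camera axes: x right, y up, looking along -z (the intrinsics and any distortion apply to the point x, -y, -z); pixel columns grow to the right and rows downward; lengths in m; the calibration is good to about 2 mm. A picture is of the moment at which its call begins: read the wrist's pose just before it. There is no depth.
- bot.finish_job(): hands the job in; it is judged then, once.
Trained networks look in the newest picture that a camera, given by its name, has taken for a name from the list of things; names that differ only in an ending like _2 or _b are one class to them, and where a whole thing is asked for, a point or a joint stands for the part that bears it (a point fixed in the world has none). Each returns a list of dicts, best first, with "conf" (0 to 1); they miss things now and then, are a little off and sometimes report something else, mostly with a low value. They report only what shows in the picture. A call takes as long as a camera call. They do not tell look-alikes from the thing itself.
- bot.find_in(camera, thing): "extent" ([left, top, width, height] in pixels, round what is visible of it).
- bot.silhouettes(camera, thing): "pixels" (480x640 bool, what is visible of it) and "extent" ([left, top, width, height] in pixels, round what is visible of it).
- bot.mark_of(camera, thing): "position" ([column, row] in pixels: a listed point, or the origin of a listed thing).
The state is a dict: "time_s": time; "joint_pos": joint angles; "joint_vel": joint speeds; "effort": joint torques, N m; "tool_pos": TCP position; "orientation": TCP orientation; "force": force on the tool from outside, world axes, zero at the start; "ft_torque": the same for the moment, N m; "finger_gap": finger opening in m; "grasp_force": force on a finger pad.
Only numpy, scipy, OpenCV 4.12 (cv2) and the standard library are available. Lean on these libraries where they do the work, as an engineer would, in place of code of your own. Each camera call takes 0.05 s, during which the arm holds its last target. There are 200 camera calls.

### The job

Fit the V-belt pulley to the shaft clamped in the machine vice. Lay the bright 25 mm key (not a dark spare) fully down in the slot on top of the shaft and let go of it, then lift the pulley off its V-block, slide it along the shaft over the key, boss outwards, until it is fully home, press it against the shoulder with a firm, steady push of about 15 N, and let go. Feel the parts in gently: if something binds, ease off and rock it, never force it; and leave the other loose things where they lie.

Things in the scene. Friction and masses are not known exactly. Their poses are not given: they have to be found in the camera images.
- shaft_end (a point): Centre of the free end face of a level steel shaft, fixed in an olive-green machine vice, 80 mm above the table. y: along the shaft, from this end into the vice; z up; x across. First a 2 mm chamfer, then a 32 mm diameter seat, 44 mm long in all, to the shoulder. Lightly oiled. These axes do not show how far the shaft is turned about its own axis.
- shoulder (a point): Point on the shaft's axis at the flat shoulder where the 32 mm seat ends (y = 44 mm from shaft_end, same axes) and a 40 mm diameter collar begins; 40 mm of the collar are free before the vice jaws, whose tops stand 92 mm above the table. The pulley is home when its plain face meets this shoulder.
- slot_nominal (a point): Where the middle of the key slot's floor would be were it straight up: y = 27.75, z = 11.5 mm from shaft_end, same axes. Slot 27.5 mm long (y), 11 wide, 4.5 deep, both ends closed. The shaft was clamped by eye: the true slot is turned about the shaft's axis by up to 15 degrees either way, to be seen or felt. The key's centre lies 4 mm above the floor when down; it then stands 3.5 mm out.
- key_mid (a point): Centre of the loose bright steel key to be fitted, a plain bar 25 mm long (x), 10 mm wide (y), 8 mm high (z), 16 g, lying on the table beside two dark spare keys; either end may lead.
- pulley_mid (a point): Centre of the bore, mid-rim, of the loose aluminium V-belt pulley with blue web, about 0.4 kg, standing on edge in the V-block. y: along the bore, from boss side to plain side; z: towards the keyway, up at the start. Rim 100 mm diameter, 20 wide (y -10 to 10), flat side faces: grip it across them from above. Fully home this point is 34 mm along y from shaft_end.
- pulley_boss (a point): Centre of the pulley's boss face, y = -20 mm from pulley_mid, same axes; this face looks out from the vice when fitted. Boss 52 mm diameter, standing out 10 mm from the rim. The bore, 33.2 mm diameter, runs through boss and rim (30 mm). Its keyway, 11.1 mm wide, is open at both ends; its roof lies 21 mm from the axis.
- vblock: Cast-iron V-block that carries the pulley, fixed; 110 mm wide (x), 40 mm thick (y, the pulley's axis), 64 mm high. Origin under its middle; the pulley's centre is 89 mm above the table.
- key_long: Dark spare key 45 x 8 x 7 mm, loose on the table; leave it. Origin under its middle.
- key_short: Dark spare key 14 x 14 x 9 mm, loose on the table; leave it. Origin under its middle.
- small_pulley: Smaller pulley 60 mm diameter, 28 mm high, lying flat, loose; leave it. Origin under its middle.
- square: Try square, 20 mm high dark stock 100 mm long with a 140 mm steel blade, loose; leave it. Origin under the stock.
- oil_can: Red oil can 64 mm diameter, 160 mm high with its brass spout, loose; leave it standing. Origin under its middle.
- crank: Vice crank lying beside the vice, 150 mm long with an upright black grip, loose; leave it. Origin under its square socket.
Not all that is in view belongs to the job. Leave any orange look-alike of the part that bears pulley_mid alone.

How it is judged:
On the way, in this order (a step that is already met when the one before it is completed fails the run):
1. the bright key lies down in the shaft's slot and is let go, the pulley not yet on the shaft (x of key_mid in the frame of shaft_end between -0.007 and 0.007 m and y of key_mid in the frame of shaft_end between 0.0255 and 0.03 m and z of key_mid in the frame of shaft_end between 0.013 and 0.0172 m and angle between the x axis of key_mid and the y axis of shaft_end, either way round below 0.09 rad and contact force between the fingers and key below 0.05 N and distance between pulley_mid and shaft_end above 0.03 m), for 0.2 s.
2. the pulley is on the shaft, over the key, at least half way to the shoulder (x of key_mid in the frame of shaft_end between -0.007 and 0.007 m and y of key_mid in the frame of shaft_end between 0.0255 and 0.03 m and z of key_mid in the frame of shaft_end between 0.013 and 0.0172 m and angle between the x axis of key_mid and the y axis of shaft_end, either way round below 0.09 rad and x of pulley_mid in the frame of shaft_end between -0.003 and 0.003 m and z of pulley_mid in the frame of shaft_end between -0.003 and 0.003 m and angle between the y axis of pulley_mid and the y axis of shaft_end, either way round below 0.08 rad and y of pulley_mid in the frame of shaft_end above 0.018 m), for 0.1 s.
3. the pulley is fully home and pressed steadily against the shoulder (over 10 N) (x of key_mid in the frame of shaft_end between -0.007 and 0.007 m and y of key_mid in the frame of shaft_end between 0.0255 and 0.03 m and z of key_mid in the frame of shaft_end between 0.013 and 0.0172 m and angle between the x axis of key_mid and the y axis of shaft_end, either way round below 0.09 rad and x of pulley_mid in the frame of shaft_end between -0.003 and 0.003 m and z of pulley_mid in the frame of shaft_end between -0.003 and 0.003 m and angle between the y axis of pulley_mid and the y axis of shaft_end, either way round below 0.08 rad and y of pulley_mid in the frame of shaft_end between 0.0325 and 0.0365 m and contact force between pulley and vice above 10 N), for 0.2 s.
At the end, for the whole second after the job is handed in: Key down in the slot (centre 13-17.2 mm above the shaft's axis, +-7 mm across, 25.5-30 mm from the shaft's end, in line to 0.09 rad); pulley over it, boss outwards, coaxial to 3 mm and 0.08 rad, mid-rim 32.5-36.5 mm from the shaft's end (34 is home); both released, at rest (x of key_mid in the frame of shaft_end between -0.007 and 0.007 m and y of key_mid in the frame of shaft_end between 0.0255 and 0.03 m and z of key_mid in the frame of shaft_end between 0.013 and 0.0172 m and angle between the x axis of key_mid and the y axis of shaft_end, either way round below 0.09 rad and x of pulley_mid in the frame of shaft_end between -0.003 and 0.003 m and z of pulley_mid in the frame of shaft_end between -0.003 and 0.003 m and angle between the y axis of pulley_mid and the y axis of shaft_end, either way round below 0.08 rad and y of pulley_mid in the frame of shaft_end between 0.0325 and 0.0365 m and linear speed of each of pulley, key below 0.01 m/s); the robot touches nothing.
It fails at once if the key is forced against the shaft or vice (over 35 N) (contact force between key and vice above 35 N).
It fails at once if the pulley is forced against the shaft, vice or key (over 35 N) (contact force between pulley and vice above 35 N or contact force between pulley and key above 35 N).
It fails at once if the pulley is dropped on the table (height (world z) of pulley_mid below 0.06 m).
It fails at once if another loose thing is shifted by more than 30 mm (distance of any of key_long, key_short, small_pulley, square, oil_can, crank from where it was at the start of the episode above 0.03 m).
It also fails if it takes over 67 s, if anything falls off the work surface, if the arm or the gripper's body presses on something with over 40 N, if the wrist force passes 120 N, or if a joint passes its speed limit or range.

## Working session

There is one attempt and no reset: what is moved stays moved. The work goes in short steps, Python scripts to look and compute and a shell command to move; the robot and the scene stay as the last step left them, time stands still between calls to the robot, and variables do not carry over. Pictures are saved under pics/ and viewed, at most 10 in all, crops included, and the job is handed in when it is done.

```bash
mkdir -p pics; cat > h.py <<'E'
import numpy as np, cv2
from cell import bot
from scipy.spatial.transform import Rotation as R
def Rt(o=None):
    o=o or bot.observe(); q=o["orientation"]; T=np.eye(4)
    T[:3,:3]=R.from_quat([q[1],q[2],q[3],q[0]]).as_matrix(); T[:3,3]=o["tool_pos"]; return T
def snap(name):
    T=Rt(); s=bot.snapshot(name)
    if name=="wrist": s["wc"]=T@np.array(s["T_tool_cam"])
    else: s["wc"]=np.linalg.inv(np.array(s["camera_from_world"]))
    return s
def ray(s,px):
    u=cv2.undistortPoints(np.array([[px]],float),np.array(s["K"],float),np.array(s["dist"],float))[0,0]
    d=s["wc"][:3,:3]@np.array([u[0],-u[1],-1.0]); return s["wc"][:3,3],d/np.linalg.norm(d)
def onz(s,px,z):
    c,d=ray(s,px); return c+d*(z-c[2])/d[2]
def proj(s,P):
    p=np.linalg.inv(s["wc"])@np.append(P,1); q=np.array([[p[0],-p[1],-p[2]]])
    return cv2.projectPoints(q,np.zeros(3),np.zeros(3),np.array(s["K"],float),np.array(s["dist"],float))[0][0,0]
def tri(rs):
    A=np.zeros((3,3));b=np.zeros(3)
    for c,d in rs:
        M=np.eye(3)-np.outer(d,d);A+=M;b+=M@c
    return np.linalg.solve(A,b)
def to_rows(dw,rv=None):
    T=Rt(); print("offset",np.round(T[:3,:3].T@np.array(dw)/0.2,4))
def st():
    o=bot.observe(); T=Rt(o); print(round(o["time_s"],2),np.round(o["tool_pos"],4),"F",np.round(o["force"],1),"gap",round(o["finger_gap"],4),"g",round(o["grasp_force"],1),"\n",np.round(T[:3,:3],3).tolist())
E
python3 - <<'E'
from h import *
st()
S={n:snap(n) for n in("side","top")}
for n in S:
    cv2.imwrite(f"pics/{n}0.png",S[n]["pixels"])
    print(n,"cam",np.round(S[n]["wc"][:3,3],3))
zs=dict(shaft_end=.08,shoulder=.08,slot_nominal=.0915,key_mid=.004,pulley_mid=.089,pulley_boss=.089,vblock=0,oil_can=0,key_long=0,key_short=0,crank=0,square=0,small_pulley=0)
for t in zs:
    for n in S:
        for m in bot.mark_of(n,t)[:3]:
            print(t,n,np.round(m["position"],1),round(m["conf"],2),np.round(onz(S[n],m["position"],zs[t]),4)[:2])
E
```

```text
0.0 [0.1654 0.4978 0.2445] F [ 1.2 -0.5  0.3] gap 0.0854 g 0.0 
 [[-0.949, 0.315, -0.001], [0.315, 0.949, -0.002], [0.0, -0.002, -1.0]]
side cam [ 0.347 -0.578  0.661]
top cam [0.438 0.018 1.212]
shaft_end side [335.4 238.1] 0.84 [0.5838 0.042 ]
shaft_end side [330.7 327.4] 0.6 [ 0.5017 -0.1584]
shaft_end side [329.7 360.1] 0.53 [ 0.4796 -0.2152]
shaft_end top [317.7 224.2] 0.95 [0.5919 0.0449]
shoulder side [328.4 223.4] 0.77 [0.5862 0.0892]
shoulder top [297.2 226.2] 0.7 [0.5885 0.093 ]
shoulder top [465.6 250.8] 0.58 [ 0.5203 -0.2988]
slot_nominal side [336.4 226.1] 0.86 [0.5935 0.0628]
slot_nominal side [408.7 278.8] 0.56 [ 0.6619 -0.1135]
slot_nominal top [304.  224.1] 0.87 [0.5914 0.0763]
key_mid side [325.  477.4] 0.61 [ 0.4262 -0.3458]
key_mid top [472.3 219.1] 0.66 [ 0.605  -0.3416]
key_mid top [475.7 286.7] 0.59 [ 0.4359 -0.3411]
pulley_mid side [332.3 328.1] 0.92 [ 0.5012 -0.1671]
pulley_mid side [283.1 308.5] 0.57 [ 0.4388 -0.1031]
pulley_mid top [358.4 287.6] 0.86 [ 0.4419 -0.045 ]
pulley_mid top [410.1 262.3] 0.58 [ 0.4966 -0.1658]
pulley_boss side [283.9 311.9] 0.88 [ 
[... 454 characters left out ...]
0.5814 0.3902]
oil_can side [332.1 336.3] 0.53 [ 0.5187 -0.12  ]
oil_can top [181.6 236.2] 0.57 [0.582  0.3934]
key_long side [388.7 441.8] 0.63 [ 0.5323 -0.3275]
key_long top [465.7 248.1] 0.44 [ 0.5328 -0.3218]
key_short side [443.9 437.5] 0.57 [ 0.6125 -0.3496]
key_short top [476.2 220.3] 0.6 [ 0.6023 -0.3526]
crank side [224.2 200.7] 0.59 [0.406 0.351]
crank side [337.7 236.2] 0.17 [0.6236 0.1317]
crank top [191.  307.8] 0.86 [0.4008 0.3692]
crank top [465.  249.9] 0.42 [ 0.5284 -0.3198]
square side [411.4 279.5] 0.8 [ 0.7167 -0.0424]
square top [355.7 181.9] 0.57 [ 0.708  -0.0518]
small_pulley top [399.3 186.9] 0.64 [ 0.6923 -0.1614]
small_pulley top [476.5 221.2] 0.44 [ 0.6    -0.3532]
```

View pics/top0.png

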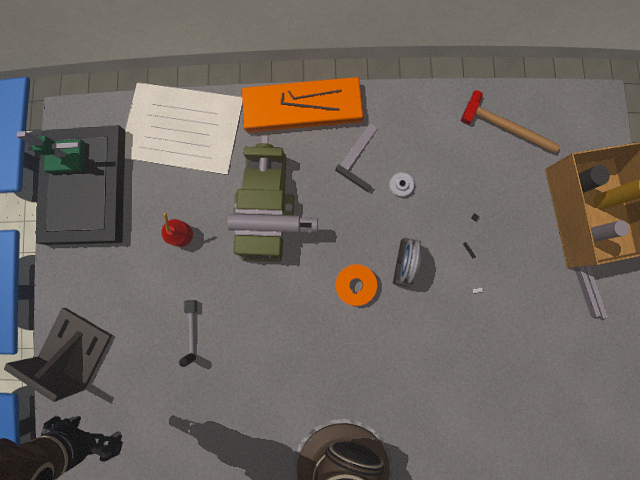

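View pics/side0.png

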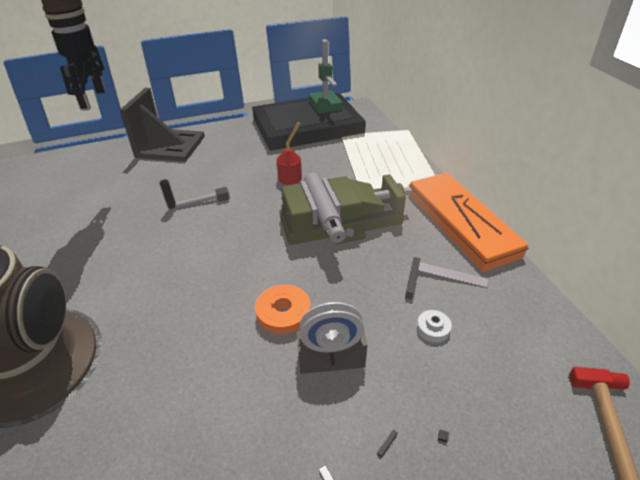

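Candidates in the top view:
- **Keys:** bright key (478,291), dark long key (469,250), dark short key (475,217). I choose the bright one.
- **Pulleys:** blue-web pulley in the V-block (408,262), orange look-alike (357,286), small pulley (402,184). I choose the one in the V-block.

I'll move over the shaft first and look closely on the way.

```bash
Z='[0,0,0],[0,0,0],[0,0,0],[0,0,0],[0,0,0]'
python3 -m crank '{"offset":[[-0.14,-0.08,-0.07],[-0.28,-0.16,-0.07],[-0.42,-0.24,-0.07],[-0.56,-0.31,-0.07],[-0.69,-0.39,-0.07]],"delta_rot":[[0,0,0],[0,0,0],[0,0,0],[0,0,0],[0,0,0]],"grip":[-1,-1,-1,-1,-1]}' >/dev/null
python3 -m crank '{"offset":[[-0.14,-0.08,-0.07],[-0.28,-0.16,-0.07],[-0.42,-0.24,-0.07],[-0.56,-0.31,-0.07],[-0.69,-0.39,-0.07]],"delta_rot":[[0,0,0],[0,0,0],[0,0,0],[0,0,0],[0,0,0]],"grip":[-1,-1,-1,-1,-1]}' >/dev/null
python3 -m crank '{"offset":[[-0.14,-0.08,-0.07],[-0.28,-0.16,-0.07],[-0.42,-0.24,-0.07],[-0.56,-0.31,-0.07],[-0.69,-0.39,-0.07]],"delta_rot":[[0,0,0],[0,0,0],[0,0,0],[0,0,0],[0,0,0]],"grip":[-1,-1,-1,-1,-1]}' >/dev/null
python3 -m crank '{"offset":[[-0.14,-0.08,-0.07],[-0.28,-0.16,-0.07],[-0.42,-0.24,-0.07],[-0.56,-0.31,-0.07],[-0.69,-0.39,-0.07]],"delta_rot":[[0,0,0.15],[0,0,0.3],[0,0,0.45],[0,0,0.6],[0,0,0.79]],"grip":[-1,-1,-1,-1,-1]}' 
python3 -m crank '{"offset":[[0,0,0],[0,0,0],[0,0,0],[0,0,0],[0,0,0]],"delta_rot":[[0,0,0.15],[0,0,0.3],[0,0,0.45],[0,0,0.6],[0,0,0.79]],"grip":[-1,-1,-1,-1,-1]}' >/dev/null
python3 - <<'E'
from h import *
st(); s=snap("wrist"); cv2.imwrite("pics/w1.png",s["pixels"])
print(np.round(s["T_tool_cam"],3).tolist(), np.array(s["K"]).tolist())
for t,z in dict(shaft_end=.08,shoulder=.08,slot_nominal=.0915,pulley_mid=.089,pulley_boss=.089).items():
    for m in bot.mark_of("wrist",t)[:2]: print(t,np.round(m["position"],1),round(m["conf"],2),np.round(onz(s,m["position"],z),4)[:2])
E
```

```text
time_s: 3.07
tool_pos: [0.5922, 0.0267, 0.3012]
orientation: [0.0, 0.445, 0.895, 0.0]
force: [0.6, 1.1, -0.7]
finger_gap: 0.0857
grasp_force: 0.0
3.48 [0.5911 0.0278 0.3011] F [ 0.1 -0.1 -0.3] gap 0.0851 g 0.0 
 [[-0.051, 0.999, -0.0], [0.999, 0.051, -0.0], [0.0, -0.0, -1.0]]
[[0.001, 0.962, 0.272, 0.069], [1.0, -0.001, 0.0, 0.0], [0.001, 0.272, -0.962, -0.128], [0.0, 0.0, 0.0, 1.0]] [[427.5479785857585, 0.0, 314.16154222633895], [0.0, 427.5479785857585, 238.99536505458119], [0.0, 0.0, 1.0]]
shaft_end [317.7 181.4] 0.88 [0.5931 0.0469]
shoulder [321.3 129.6] 0.71 [0.5937 0.0882]
shoulder [319.  150.4] 0.7 [0.5927 0.0719]
slot_nominal [319.  151.8] 0.64 [0.5926 0.0716]
pulley_mid [168.9 253.8] 0.89 [ 0.4717 -0.0188]
pulley_mid [207.8 406. ] 0.88 [ 0.5016 -0.1672]
pulley_boss [175.9 249.1] 0.69 [ 0.4777 -0.0144]
```

View pics/w1.png

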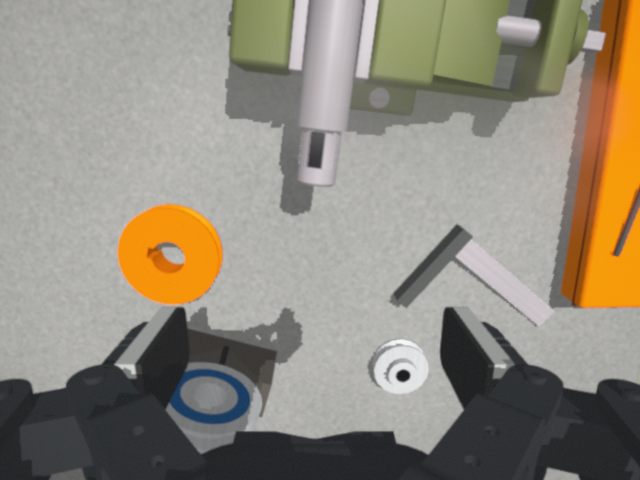

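```bash
python3 - <<'E'
import cv2,numpy as np
im=cv2.imread("pics/w1.png"); c=cv2.resize(im[115:195,280:360],None,fx=7,fy=7,interpolation=cv2.INTER_CUBIC); cv2.imwrite("pics/w1c.png",c)
g=cv2.cvtColor(im,cv2.COLOR_BGR2GRAY)
for r in range(126,186,4): print(r,g[r,294:346].tolist())
E
```

```text
126 [117, 117, 119, 121, 125, 130, 133, 141, 144, 146, 152, 155, 161, 162, 167, 171, 172, 177, 177, 179, 182, 184, 186, 189, 188, 191, 192, 195, 195, 195, 193, 192, 191, 191, 190, 190, 190, 190, 190, 188, 187, 186, 185, 182, 180, 175, 176, 172, 169, 166, 161, 156]
130 [118, 118, 117, 115, 117, 119, 116, 117, 122, 123, 122, 122, 125, 130, 136, 140, 139, 139, 139, 139, 131, 127, 128, 132, 131, 135, 138, 139, 142, 143, 147, 148, 148, 151, 152, 159, 163, 164, 165, 170, 171, 172, 170, 168, 168, 170, 169, 167, 168, 165, 160, 153]
134 [117, 116, 116, 116, 116, 118, 120, 126, 133, 140, 148, 150, 156, 159, 159, 151, 134, 115, 93, 82, 82, 85, 85, 88, 88, 88, 89, 90, 91, 97, 121, 156, 179, 188, 188, 186, 183, 173, 162, 168, 178, 178, 171, 154, 141, 141, 147, 156, 170, 172, 170, 169]
138 [117, 116, 116, 114, 115, 119, 127, 138, 139, 145, 149, 153, 157, 162, 157, 146, 123, 96, 83, 83, 83, 84, 83, 84, 85, 84, 86, 83, 86, 99, 131, 171, 194, 197, 196, 194, 193, 190, 188, 187, 183, 181, 174, 168, 166, 161, 161, 167, 175, 176, 174, 170]
142 [114, 113, 114, 114, 117, 119, 128, 134, 138, 145, 151, 154, 
[... 2062 characters left out ...]
 196, 198, 201, 202, 205, 204, 208, 206, 206, 206, 202, 200, 198, 195, 195, 193, 191, 188, 182, 179, 174, 165, 158, 156, 162, 172, 175, 173, 173, 175, 175, 174, 174, 173]
178 [111, 109, 112, 122, 134, 144, 150, 157, 164, 170, 176, 180, 184, 186, 188, 191, 193, 194, 197, 199, 202, 203, 206, 206, 206, 207, 207, 204, 201, 200, 198, 195, 195, 192, 189, 185, 181, 175, 168, 163, 157, 160, 172, 176, 178, 178, 180, 179, 180, 179, 179, 178]
182 [109, 110, 109, 107, 107, 110, 112, 119, 129, 139, 150, 156, 163, 169, 175, 181, 185, 191, 195, 197, 199, 203, 203, 205, 205, 206, 203, 201, 199, 199, 195, 196, 194, 191, 186, 183, 177, 173, 166, 159, 157, 168, 179, 183, 182, 182, 178, 175, 174, 174, 174, 175]
```

View pics/w1c.png

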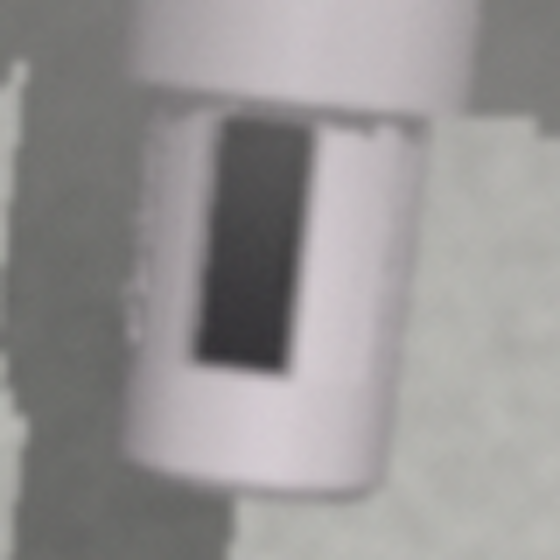

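```bash
cat > fit.py <<'E'
from h import *
from scipy.optimize import least_squares
def fit(s,slot,sil,endrow,z=.08,p0=(.592,.045,0.03,-.2)):
    # slot: corners px in order: (-x,far)(+x,far)(-x,near)(+x,near); sil: list of (side,row,col); endrow:(col,row) centre-top of end
    def frame(p):
        Y=np.array([np.sin(p[2]),np.cos(p[2]),0]);X=np.array([Y[1],-Y[0],0]);return np.array([p[0],p[1],z]),X,Y
    def res(p):
        O,X,Y=frame(p);r=[];c,sn=np.cos(p[3]),np.sin(p[3]);Z=np.array([0,0,1.])
        for (a,side),px in slot:
            for_y=a
            u=side*.0055;h=.01502
            P=O+Y*for_y+X*(u*c+h*sn)+Z*(-u*sn+h*c)
            r+=list(proj(s,P)-px)
        C=s["wc"][:3,3]
        for side,row,col in sil:
            c0,d=ray(s,(col,row)); n=np.cross(d,Y);n/=np.linalg.norm(n)
            dist=np.dot(n,O-C); r.append((abs(dist)-.016)*1240)
        return np.array(r)
    f=least_squares(res,p0,loss="soft_l1");return f.x,res(f.x)
E
python3 - <<'E'
from fit import *
import json
s=snap("wrist")
slot=[((.0140,-1),(306.8,167.3)),((.0140,1),(320.6,168.0))]
# edge points of mouth mid-length: treat near corners, plus lines via y solved at 142
sil=[(0,142,300.5),(1,142,340.2),(0,162,299),(1,162,337.6),(0,176,298.1),(1,176,335.4)]
x,r=fit(s,slot,sil,None); print(np.round(x,4),np.degrees(x[2:]),np.round(r,1))
# far points: y where rows 142 meets
slot2=slot+[((.0345,-1),(309.4,142)),((.0345,1),(323.3,142))]
x,r=fit(s,slot2,sil,None); print(np.round(x,4),np.degrees(x[2:]),np.round(r,1))
O=np.array([x[0],x[1],.08]);Y=np.array([np.sin(x[2]),np.cos(x[2]),0])
print(proj(s,O+Y*0),proj(s,O+[0,0,.016]),proj(s,O+Y*.044+[0,0,.02]))
E
python3 -m crank '{"offset":[[0,0,0.1],[0,0,0.2],[0,0,0.3],[0,0,0.4],[0,0,0.45]],"delta_rot":[[0,0,0],[0,0,0],[0,0,0],[0,0,0],[0,0,0]],"grip":[-1,-1,-1,-1,-1]}' >/dev/null
python3 - <<'E'
from h import *
st(); s=snap("wrist"); print(np.round(s["wc"],4).tolist())
cv2.imwrite("pics/w2.png",s["pixels"])
a=proj(s,[.592,.045,.08]);print(a)
x0,y0=int(a[0]-60),max(0,int(a[1])-105)
c=s["pixels"][y0:y0+130,x0:x0+130]; print(x0,y0)
cv2.imwrite("pics/w2c.png",cv2.resize(c,None,fx=4.5,fy=4.5,interpolation=cv2.INTER_CUBIC))
E
```

```text
[ 0.5919  0.0457  0.0263 -0.233 ] [  1.50562859 -13.35021674] [ 0.1 -0.4 -0.   0.4 -0.5 -0.1 -0.5 -0.6 -0.7 -1.4]
[ 0.5919  0.0453  0.0294 -0.2234] [  1.68221534 -12.7985266 ] [ 0.2  0.1  0.1  1.  -0.1 -1.4 -0.1  0.1 -0.4 -0.1 -0.5 -0.6 -0.8 -1.4]
[316.32796708 183.64023454] [316.41653061 186.63727314] [321.84045591 129.21236074]
4.25 [0.5901 0.028  0.2088] F [ 0.1  0.5 -0.9] gap 0.0853 g 0.0 
 [[-0.059, 0.998, -0.003], [0.998, 0.059, -0.0], [-0.0, -0.003, -1.0]]
[[0.9982, -0.0587, -0.013, 0.5867], [0.06, 0.9606, 0.2713, 0.0965], [-0.0035, -0.2716, 0.9624, 0.3368], [0.0, 0.0, 0.0, 1.0]]
[319.27349726 206.32172762]
259 101
```

View pics/w2c.png

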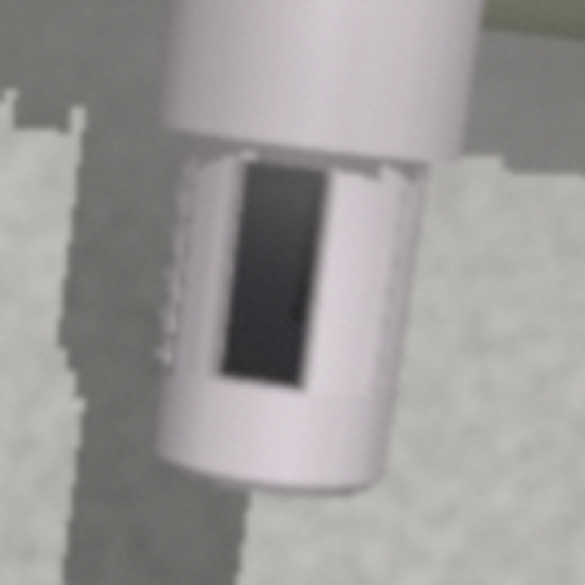

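```bash
python3 - <<'E'
from fit import *
s=snap("wrist")
slot=[((.0140,-1),(308.1,184.8)),((.0140,1),(326.1,187.2)),((.0415,-1),(313.4,137.2)),((.0415,1),(331.9,139.2))]
sil=[(0,184.8,295.7),(1,184.8,347.9),(0,145.4,300.3),(1,145.4,352.8),(0,198.8,294.3),(1,198.8,344.8)]
for S in (slot,slot[:2]):
    for z in(.078,.08,.082):
        x,r=fit(s,S,sil,None,z=z); print(z,np.round(x,4),np.degrees(x[2:]),np.round(r,1),np.sum(r*r))
t=snap("top")
for k in (1,):
    for m in bot.mark_of("top","key_mid")[:3]: print(m)
g=cv2.cvtColor(t["pixels"],cv2.COLOR_BGR2GRAY)[280:302,466:490]
ys,xs=np.nonzero(g>180);print(xs.mean()+466,ys.mean()+280,len(xs),g.max(),onz(t,(xs.mean()+466,ys.mean()+280),.006))
m=cv2.moments((g>180).astype(np.uint8)*255);a=.5*np.arctan2(2*m['mu11'],m['mu20']-m['mu02']);p=np.array([xs.mean()+466,ys.mean()+280]);v=np.array([np.cos(a),np.sin(a)])
d=onz(t,p+v*8,.006)-onz(t,p-v*8,.006);print("keydir",np.degrees(np.arctan2(d[1],d[0])))
E
```

```text
0.078 [ 0.5912  0.045   0.0532 -0.2005] [  3.0502938  -11.48711881] [-0.5  0.4  0.3  0.8 -0.4 -0.8  0.5 -0.4 -0.5 -0.4 -0.9 -0.7 -0.5 -1.3] 5.738810560049847
0.08 [ 0.5912  0.0452  0.0529 -0.2007] [  3.03115116 -11.50086945] [-0.6  0.7  0.3  1.  -0.5 -1.   0.5 -0.6 -0.6 -0.6 -1.  -0.8 -0.6 -1.5] 8.584266698953547
0.082 [ 0.5912  0.0454  0.0526 -0.2014] [  3.01517041 -11.5412348 ] [-0.7  0.9  0.4  1.2 -0.6 -1.2  0.6 -0.7 -0.7 -0.8 -1.1 -1.  -0.7 -1.6] 12.128009114058429
0.078 [ 0.5913  0.0453  0.0513 -0.1988] [  2.94032357 -11.39186894] [-0.4 -0.1  0.4  0.1 -0.5 -0.4 -0.9 -0.6 -0.5 -1.3] 3.857467296219538
0.08 [ 0.5913  0.0457  0.0483 -0.1991] [  2.76629141 -11.40705957] [-0.5 -0.1  0.4  0.1 -0.6 -0.5 -1.1 -0.7 -0.6 -1.5] 5.427869595669634
0.082 [ 0.5913  0.046   0.045  -0.1996] [  2.57770825 -11.43432819] [-0.6 -0.1  0.5  0.1 -0.7 -0.7 -1.4 -0.8 -0.7 -1.7] 7.309991872684773
{'position': [476.1, 288.8], 'conf': 0.48}
480.1 289.2 10 213 [ 0.429394   -0.35130693  0.006     ]
keydir -155.499349598801
```

```bash
python3 -m crank '{"offset":[[-0.18,-0.09,0],[-0.36,-0.18,0],[-0.54,-0.27,0],[-0.72,-0.36,0],[-0.91,-0.45,0]],"delta_rot":[[0,0,0],[0,0,0],[0,0,0],[0,0,0],[0,0,0]],"grip":[-1,-1,-1,-1,-1]}' >/dev/null
python3 -m crank '{"offset":[[-0.18,-0.09,0.03],[-0.36,-0.18,0.06],[-0.54,-0.27,0.1],[-0.72,-0.36,0.15],[-0.9,-0.45,0.2]],"delta_rot":[[0,0,0],[0,0,0],[0,0,0],[0,0,0],[0,0,0]],"grip":[-1,-1,-1,-1,-1]}' >/dev/null
python3 - <<'E'
from h import *
st(); s=snap("wrist"); cv2.imwrite("pics/w3.png",s["pixels"])
for m in bot.silhouettes("wrist","key_mid")[:3]:
    k=m["pixels"].astype(np.uint8); print(m["conf"],m["extent"],k.sum())
    c,_=cv2.findContours(k,0,2); r=cv2.minAreaRect(max(c,key=cv2.contourArea)); b=cv2.boxPoints(r)
    P=np.array([onz(s,q,.008)[:2] for q in b]); e=[P[1]-P[0],P[2]-P[1]]; L=[np.linalg.norm(v) for v in e]; d=e[int(np.argmax(L))]
    print(np.round(P.mean(0),4),np.round(L,4),np.degrees(np.arctan2(d[1],d[0])),np.round(b,1).tolist())
E
```

```text
5.28 [ 0.432  -0.3457  0.1733] F [ 1.2 -1.2  0. ] gap 0.0852 g 0.0 
 [[-0.058, 0.998, 0.003], [0.998, 0.058, -0.002], [-0.003, 0.003, -1.0]]
```

View pics/w3.png

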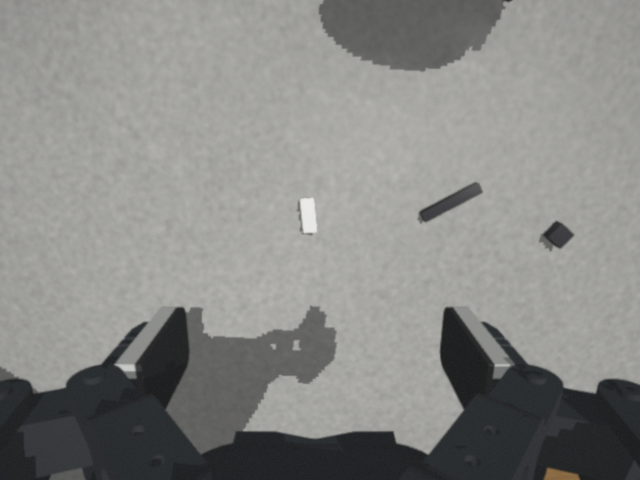

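The bright key is at about (308,216) and clearly white. The dark spares are at (451,202) and (558,235), well clear of it. I'll measure it by thresholding.

```bash
python3 - <<'E'
from h import *
s=snap("wrist"); st()
g=cv2.cvtColor(s["pixels"],cv2.COLOR_BGR2GRAY); k=np.zeros_like(g); k[190:245,290:330]=(g[190:245,290:330]>205)
c,_=cv2.findContours(k,0,2); r=cv2.minAreaRect(max(c,key=cv2.contourArea)); b=cv2.boxPoints(r)
P=np.array([onz(s,q,.008)[:2] for q in b]); e=[P[1]-P[0],P[2]-P[1]]; L=[np.linalg.norm(v) for v in e]; d=e[int(np.argmax(L))]
C=P.mean(0);print(C,np.round(L,4),np.degrees(np.arctan2(d[1],d[0])),r)
to_rows([C[0]-Rt()[0,3],C[1]-Rt()[1,3],0])
E
```

```text
5.43 [ 0.4312 -0.346   0.172 ] F [0.4 0.5 0.3] gap 0.0854 g 0.0 
 [[-0.053, 0.999, 0.001], [0.999, 0.053, -0.001], [-0.001, 0.001, -1.0]]
[ 0.42842673 -0.34299121] [0.0094 0.0244] -80.61758249593099 ((312.05487060546875, 212.49392700195312), (34.34421157836914, 13.693511009216309), 83.6598129272461)
offset [ 0.0158 -0.0131 -0.    ]
```

```bash
python3 -m crank '{"offset":[[0.016,-0.012,0.12],[0.016,-0.012,0.24],[0.016,-0.012,0.36],[0.016,-0.012,0.48],[0.016,-0.012,0.56]],"delta_rot":[[0,0,-0.07],[0,0,-0.14],[0,0,-0.14],[0,0,-0.14],[0,0,-0.14]],"grip":[0.3,0.3,0.3,0.3,0.3]}' >/dev/null
python3 - <<'E'
from h import *
for i in range(2):
    s=snap("wrist"); st()
    g=cv2.cvtColor(s["pixels"],cv2.COLOR_BGR2GRAY); k=(g>205).astype(np.uint8); k[:200]=0;k[:,:270]=0;k[:,370:]=0; k[330:]=0
    c,_=cv2.findContours(k,0,2); r=cv2.minAreaRect(max(c,key=cv2.contourArea)); b=cv2.boxPoints(r)
    P=np.array([onz(s,q,.008)[:2] for q in b]); e=[P[1]-P[0],P[2]-P[1]]; L=[np.linalg.norm(v) for v in e]; d=e[int(np.argmax(L))]
    C=P.mean(0);print(C,np.round(L,4),np.degrees(np.arctan2(d[1],d[0])),np.round(r[0],1),r[1])
    to_rows([C[0]-Rt()[0,3],C[1]-Rt()[1,3],0])
cv2.imwrite("pics/w4.png",s["pixels"])
E
```

```text
5.9 [ 0.4293 -0.3383  0.0562] F [-0.   0.7 -2.5] gap 0.03 g 0.0 
 [[-0.169, 0.986, -0.003], [0.986, 0.169, 0.003], [0.003, -0.002, -1.0]]
[ 0.42833447 -0.34302939] [0.0093 0.0245] -80.08749797513329 [307.5 284.5] (51.0, 21.0)
offset [-0.0226 -0.0088 -0.    ]
5.95 [ 0.4295 -0.3385  0.058 ] F [ 0.9 -0.2 -0.6] gap 0.03 g 0.0 
 [[-0.169, 0.986, -0.002], [0.986, 0.169, 0.002], [0.003, -0.002, -1.0]]
[ 0.42841551 -0.34278223] [0.024  0.0094] 98.1649280270972 [310.3 289. ] (21.51569366455078, 50.429908752441406)
offset [-0.0201 -0.0088 -0.    ]
```

```bash
python3 -m crank '{"offset":[[-0.021,-0.008,0.05],[-0.021,-0.008,0.1],[-0.021,-0.008,0.15],[-0.021,-0.008,0.185],[-0.021,-0.008,0.185]],"delta_rot":[[0,0,0],[0,0,0],[0,0,0],[0,0,0],[0,0,0]],"grip":[0.3,0.3,0.3,0.3,0.3]}'
python3 - <<'E'
from h import *
st();st()
E
```

```text
time_s: 6.37
tool_pos: [0.4281, -0.3441, 0.0208]
orientation: [-0.001, 0.645, 0.764, -0.0]
force: [0.7, -0.1, -1.2]
finger_gap: 0.0303
grasp_force: 0.0
6.37 [ 0.4281 -0.3441  0.0208] F [ 0.7 -0.1 -1.2] gap 0.0303 g 0.0 
 [[-0.167, 0.986, -0.002], [0.986, 0.167, 0.001], [0.002, -0.001, -1.0]]
6.37 [ 0.4281 -0.3441  0.0208] F [ 0.7 -0.1 -1.2] gap 0.0303 g 0.0 
 [[-0.167, 0.986, -0.002], [0.986, 0.167, 0.001], [0.002, -0.001, -1.0]]
```

```bash
python3 -m crank '{"offset":[[0,0,0.011],[0,0,0.011],[0,0,0.011],[0,0,0.011],[0,0,0.011]],"delta_rot":[[0,0,0],[0,0,0],[0,0,0],[0,0,0],[0,0,0]],"grip":[0.3,1,1,1,1]}'
python3 -m crank '{"offset":[[0,0,0],[0,0,0],[0,0,0],[0,0,-0.1],[0,0,-0.2]],"delta_rot":[[0,0,0],[0,0,0],[0,0,0],[0,0,0],[0,0,0]],"grip":[1,1,1,1,1]}'
python3 -m crank '{"offset":[[0,0,-0.2],[0,0,-0.4],[0,0,-0.6],[0,0,-0.75],[0,0,-0.75]],"delta_rot":[[0,0,0],[0,0,0],[0,0,0],[0,0,0],[0,0,0]],"grip":[1,1,1,1,1]}'
python3 - <<'E'
from h import *
s=snap("wrist"); st(); cv2.imwrite("pics/w5.png",s["pixels"][230:430,220:420].repeat(2,0).repeat(2,1))
E
```

```text
time_s: 6.78
tool_pos: [0.4291, -0.3449, 0.0205]
orientation: [0.0, 0.645, 0.764, 0.0]
force: [0.1, 0.2, 1.4]
finger_gap: 0.0059
grasp_force: 58.8
time_s: 7.2
tool_pos: [0.4277, -0.3438, 0.0592]
orientation: [-0.002, 0.645, 0.764, -0.0]
force: [-0.5, 0.6, -0.1]
finger_gap: 0.0062
grasp_force: 58.7
time_s: 7.62
tool_pos: [0.4308, -0.3463, 0.2172]
orientation: [0.005, 0.645, 0.764, 0.0]
force: [0.4, -0.9, 0.1]
finger_gap: 0.0058
grasp_force: 58.8
7.67 [ 0.4302 -0.3458  0.2139] F [ 0.5  0.1 -0.7] gap 0.0061 g 58.7 
 [[-0.167, 0.986, 0.005], [0.986, 0.167, -0.004], [-0.005, 0.005, -1.0]]
```

View pics/w5.png

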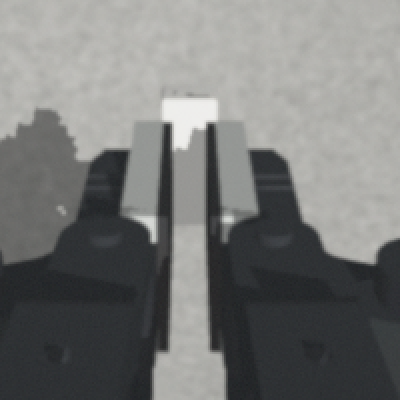

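```bash
cat >> h.py <<'E'
def shaft(th=-.205,O=(.5912,.0453,.08),a=.053):
    O=np.array(O);Y=np.array([np.sin(a),np.cos(a),0]);X=np.array([Y[1],-Y[0],0]);Z=np.array([0,0,1.])
    N=X*np.sin(th)+Z*np.cos(th); return O,X,Y,N
def go(p,Rt_=None,n=1):
    T=Rt(); v=T[:3,:3].T@(np.array(p)-T[:3,3])/.2
    print("n",n,"offset",np.round(v/n,4),end=" ")
    if Rt_ is not None: print("rot",np.round(R.from_matrix(T[:3,:3].T@Rt_).as_rotvec()/np.radians(45),4),end="")
    print()
def keypose(h,dz=.0165,dx=.0008,**k):
    O,X,Y,N=shaft(**k); return O+Y*(.02775-dx)+N*(.0155+dz+h), np.stack([Y,np.cross(-N,Y),-N],1)
E
python3 - <<'E'
from h import *
st(); go(*keypose(.04),n=3)
E
```

```text
7.67 [ 0.4302 -0.3458  0.2139] F [ 0.5  0.1 -0.7] gap 0.0061 g 58.7 
 [[-0.167, 0.986, 0.005], [0.986, 0.167, -0.004], [-0.005, 0.005, -1.0]]
n 3 offset [0.6477 0.3587 0.104 ] rot [-0.2534 -0.0229  0.2803]
```

```bash
python3 -m crank '{"offset":[[0.13,0.07,0],[0.26,0.14,0],[0.39,0.22,0],[0.52,0.29,0],[0.65,0.36,0]],"delta_rot":[[0,0,0],[0,0,0],[0,0,0],[0,0,0],[0,0,0]],"grip":[1,1,1,1,1]}' >/dev/null
python3 -m crank '{"offset":[[0.13,0.07,0],[0.26,0.14,0],[0.39,0.22,0],[0.52,0.29,0],[0.65,0.36,0]],"delta_rot":[[0,0,0],[0,0,0],[0,0,0],[0,0,0],[0,0,0]],"grip":[1,1,1,1,1]}' >/dev/null
python3 -m crank '{"offset":[[0.13,0.07,0.06],[0.26,0.14,0.12],[0.39,0.22,0.18],[0.52,0.29,0.24],[0.65,0.36,0.31]],"delta_rot":[[-0.05,0,0.06],[-0.1,-0.01,0.12],[-0.15,-0.01,0.18],[-0.2,-0.02,0.24],[-0.25,-0.02,0.28]],"grip":[1,1,1,1,1]}'
python3 - <<'E'
from h import *
s=snap("wrist"); st(); go(*keypose(.01)); go(*keypose(.0))
for z,P in (("slot near",.014),("far",.0415)):
    O,X,Y,N=shaft(); print(z,[np.round(proj(s,O+Y*P+N*.01502+u*np.cross(Y,N)),1).tolist() for u in(-.0055,.0055)])
x0,y0=220,130
cv2.imwrite("pics/w6.png",cv2.resize(s["pixels"][y0:y0+190,x0:x0+200],None,fx=3,fy=3,interpolation=cv2.INTER_CUBIC))
E
```

```text
time_s: 8.92
tool_pos: [0.5763, 0.0773, 0.1461]
orientation: [0.069, 0.723, 0.684, 0.07]
force: [0.1, 0.4, -0.3]
finger_gap: 0.006
grasp_force: 58.8
8.97 [0.5755 0.0811 0.1427] F [-1.   2.5 -2.8] gap 0.0061 g 58.8 
 [[0.052, 0.98, 0.194], [0.999, -0.053, -0.001], [0.009, 0.194, -0.981]]
n 1 offset [-0.0411  0.0232  0.1142] rot [-0.0127 -0.0115 -0.001 ]
n 1 offset [-0.0416  0.0237  0.1642] rot [-0.0127 -0.0115 -0.001 ]
slot near [[308.9, 311.8], [332.7, 311.8]]
far [[308.6, 255.1], [333.3, 255.1]]
```

View pics/w6.png

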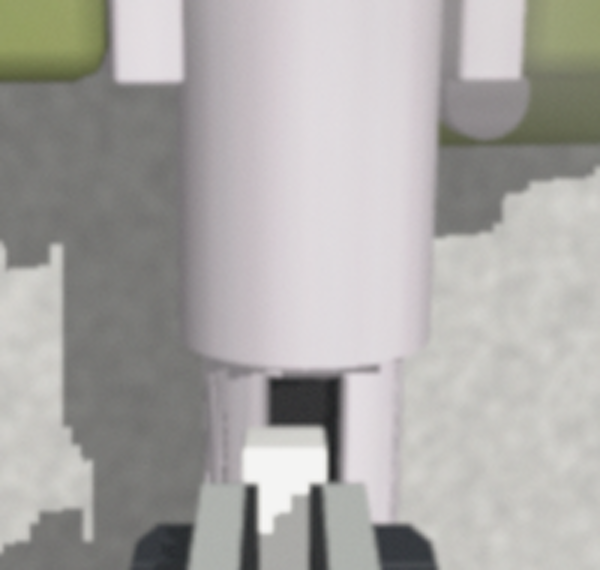

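The slot is dark at about (321,256) and the key end is white at (315,278) in the full frame. The slot model matches the picture, so I'll go to a hover 10 mm above the slot floor and look again once settled.

```bash
python3 -m crank '{"offset":[[-0.02,0.022,0.04],[-0.041,0.022,0.08],[-0.041,0.022,0.11],[-0.041,0.022,0.11],[-0.041,0.022,0.11]],"delta_rot":[[-0.013,-0.011,0],[-0.013,-0.011,0],[-0.013,-0.011,0],[-0.013,-0.011,0],[-0.013,-0.011,0]],"grip":[1,1,1,1,1]}'
python3 - <<'E'
from h import *
st(); s=snap("wrist"); st(); go(*keypose(.006)); go(*keypose(.0))
O,X,Y,N=shaft(); print([np.round(proj(s,O+Y*.0415+N*.01502+u*np.cross(Y,N)),1).tolist() for u in(-.0055,.0055)])
x0,y0=270,230
cv2.imwrite("pics/w7.png",cv2.resize(s["pixels"][y0:y0+90,x0:x0+100],None,fx=6,fy=6,interpolation=cv2.INTER_CUBIC))
g=cv2.cvtColor(s["pixels"],cv2.COLOR_BGR2GRAY)
for r in range(250,296,4): print(r,g[r,296:350].tolist())
E
```

```text
time_s: 9.38
tool_pos: [0.5844, 0.0666, 0.1264]
orientation: [0.075, 0.723, 0.684, 0.069]
force: [-0.0, 0.2, 0.3]
finger_gap: 0.006
grasp_force: 58.8
9.38 [0.5844 0.0666 0.1264] F [-0.   0.2  0.3] gap 0.006 g 58.8 
 [[0.055, 0.978, 0.203], [0.998, -0.054, -0.014], [-0.003, 0.203, -0.979]]
9.43 [0.5848 0.0667 0.1271] F [ 0.3 -0.8 -0.3] gap 0.0061 g 58.8 
 [[0.055, 0.977, 0.204], [0.998, -0.054, -0.014], [-0.002, 0.205, -0.979]]
n 1 offset [ 0.0295 -0.0114  0.0481] rot [ 0.0013  0.0037 -0.0023]
n 1 offset [ 0.0295 -0.0114  0.0781] rot [ 0.0013  0.0037 -0.0023]
[[295.3, 246.0], [323.5, 246.0]]
250 [111, 68, 49, 48, 47, 47, 46, 46, 48, 51, 52, 52, 51, 52, 54, 54, 54, 52, 52, 53, 54, 54, 49, 40, 38, 39, 49, 78, 122, 160, 195, 218, 226, 227, 225, 225, 224, 224, 222, 221, 220, 218, 217, 216, 215, 212, 210, 205, 198, 194, 194, 198, 204, 207]
254 [110, 71, 55, 55, 52, 55, 56, 53, 54, 53, 55, 52, 55, 55, 54, 54, 53, 54, 52, 54, 53, 49, 41, 38, 40, 39, 50, 88, 131, 165, 195, 217, 225, 226, 225, 225, 223, 224, 222, 221, 220, 219, 217, 215, 215, 212, 208, 203, 194, 190, 191, 194, 202, 207]
258 [1
[... 1912 characters left out ...]
45, 244, 245, 245, 245, 245, 245, 245, 244, 243, 239, 228, 225, 224, 224, 223, 222, 221, 220, 217, 216, 215, 215, 213, 205, 193, 186, 188, 192, 200, 204, 206]
290 [113, 97, 93, 108, 152, 203, 221, 224, 225, 231, 239, 244, 245, 244, 244, 245, 244, 244, 244, 245, 244, 244, 245, 245, 245, 244, 240, 230, 225, 225, 224, 224, 222, 215, 209, 209, 207, 207, 205, 204, 202, 200, 197, 198, 198, 202, 200, 193, 187, 187, 192, 198, 200, 202]
294 [178, 179, 179, 177, 163, 129, 80, 54, 63, 120, 206, 242, 244, 245, 244, 245, 244, 244, 245, 244, 244, 244, 245, 244, 244, 243, 227, 144, 69, 53, 68, 112, 153, 174, 178, 178, 178, 178, 178, 177, 177, 178, 180, 178, 179, 180, 184, 185, 182, 185, 188, 196, 197, 196]
```

View pics/w7.png

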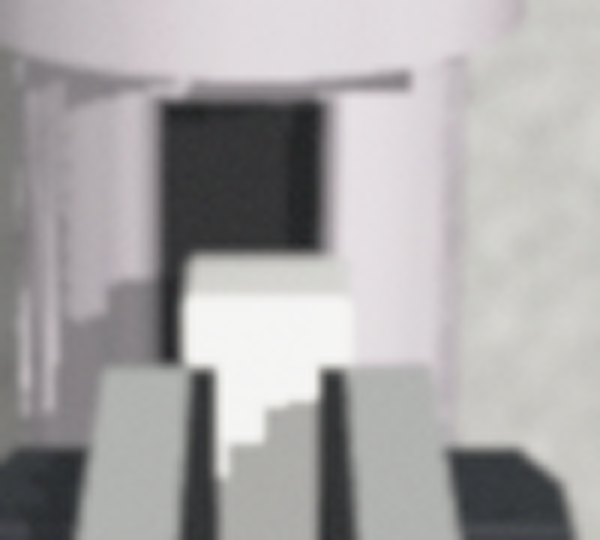

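```bash
python3 -m crank '{"offset":[[0.0215,-0.0095,0.01],[0.0215,-0.0095,0.02],[0.0215,-0.0095,0.035],[0.0215,-0.0095,0.045],[0.0215,-0.0095,0.045]],"delta_rot":[[0,0,0],[0,0,0],[0,0,0],[0,0,0],[0,0,0]],"grip":[1,1,1,1,1]}'
python3 - <<'E'
from h import *
s=snap("wrist"); st(); go(*keypose(.0))
O,X,Y,N=shaft(); print([np.round(proj(s,O+Y*.0415+N*.01502+u*np.cross(Y,N)),1).tolist() for u in(-.0055,.0055)])
x0,y0=270,230
cv2.imwrite("pics/w8.png",cv2.resize(s["pixels"][y0:y0+90,x0:x0+100],None,fx=6,fy=6,interpolation=cv2.INTER_CUBIC))
g=cv2.cvtColor(s["pixels"],cv2.COLOR_BGR2GRAY)
for r in (254,258,262,266,270,274,278,282,286): print(r,g[r,288:344].tolist())
for c in (310,315,320): print(c,g[236:296,c].tolist())
E
```

```text
time_s: 9.85
tool_pos: [0.585, 0.0716, 0.1176]
orientation: [0.076, 0.722, 0.684, 0.07]
force: [-0.6, 0.8, -0.3]
finger_gap: 0.006
grasp_force: 58.8
9.9 [0.585  0.0716 0.1178] F [0.3 0.2 0.3] gap 0.0058 g 58.8 
 [[0.054, 0.977, 0.204], [0.999, -0.053, -0.014], [-0.003, 0.205, -0.979]]
n 1 offset [ 0.0052 -0.0012  0.0327] rot [ 0.0015  0.0036 -0.0008]
[[298.5, 265.3], [327.9, 265.3]]
254 [191, 192, 193, 194, 194, 196, 199, 200, 200, 203, 205, 206, 208, 209, 210, 212, 213, 213, 214, 215, 216, 217, 217, 218, 218, 219, 220, 220, 220, 220, 220, 220, 220, 221, 222, 222, 221, 221, 220, 220, 220, 221, 221, 220, 220, 219, 218, 219, 220, 219, 220, 220, 221, 221, 220, 221]
258 [191, 193, 193, 192, 194, 195, 198, 201, 200, 202, 205, 207, 208, 209, 210, 211, 212, 213, 215, 215, 216, 217, 217, 218, 219, 219, 219, 220, 221, 220, 220, 219, 220, 221, 221, 221, 221, 221, 221, 221, 221, 220, 221, 220, 219, 219, 218, 219, 219, 220, 220, 220, 221, 221, 220, 220]
262 [136, 137, 139, 143, 148, 151, 158, 163, 165, 169, 177, 184, 188, 192, 194, 197, 198, 198, 200, 202, 203, 204, 203, 205, 211, 214, 215, 215,
[... 1993 characters left out ...]
6, 209, 211, 216, 233, 242, 244, 244, 244, 244, 244, 244, 244, 244, 244, 244, 244, 244, 244, 244, 244]
315 [220, 220, 220, 220, 220, 220, 221, 220, 220, 220, 220, 221, 220, 220, 220, 220, 221, 221, 220, 220, 220, 220, 220, 220, 220, 220, 215, 187, 147, 121, 90, 60, 54, 52, 53, 79, 135, 183, 204, 210, 211, 211, 217, 233, 243, 244, 244, 244, 244, 244, 244, 244, 244, 244, 244, 244, 244, 239, 221, 201]
320 [221, 221, 221, 221, 220, 220, 221, 221, 221, 220, 220, 220, 220, 220, 220, 220, 221, 221, 220, 220, 220, 220, 220, 220, 220, 220, 209, 175, 143, 120, 88, 58, 52, 53, 56, 81, 137, 185, 204, 209, 211, 212, 217, 233, 243, 244, 244, 244, 244, 244, 244, 244, 244, 244, 244, 244, 244, 244, 244, 243]
```

Aligned: the slot is centred at column 314 and the key at 314.4. Now I'll feel it down.

```bash
python3 -m crank '{"offset":[[-0.002,0,0.005],[-0.002,0,0.01],[-0.002,0,0.015],[-0.002,0,0.02],[-0.002,0,0.02]],"delta_rot":[[0,0,0],[0,0,0],[0,0,0],[0,0,0],[0,0,0]],"grip":[1,1,1,1,1]}'
python3 -m crank '{"offset":[[0,0,0.003],[0,0,0.005],[0,0,0.007],[0,0,0.009],[0,0,0.009]],"delta_rot":[[0,0,0],[0,0,0],[0,0,0],[0,0,0],[0,0,0]],"grip":[1,1,1,1,1]}'
python3 - <<'E'
from h import *
s=snap("wrist");st(); go(*keypose(.0))
g=cv2.cvtColor(s["pixels"],cv2.COLOR_BGR2GRAY)
for r in (278,284): print(r,g[r,288:344].tolist())
for c in (310,320): print(c,g[256:296,c].tolist())
E
```

```text
time_s: 10.32
tool_pos: [0.586, 0.0712, 0.1145]
orientation: [0.076, 0.722, 0.684, 0.07]
force: [-1.8, -0.0, 3.2]
finger_gap: 0.0056
grasp_force: 60.0
time_s: 10.73
tool_pos: [0.5861, 0.0711, 0.1123]
orientation: [0.076, 0.722, 0.684, 0.07]
force: [-0.4, -0.7, -0.7]
finger_gap: 0.0061
grasp_force: 58.9
10.78 [0.5861 0.0711 0.1121] F [ 0.3 -0.5 -0.4] gap 0.0056 g 58.9 
 [[0.054, 0.977, 0.204], [0.999, -0.053, -0.014], [-0.003, 0.205, -0.979]]
n 1 offset [ 0.0072 -0.001   0.0038] rot [ 0.0015  0.0035 -0.0009]
278 [175, 175, 179, 183, 187, 189, 190, 185, 172, 158, 127, 95, 125, 180, 211, 215, 216, 216, 216, 216, 217, 216, 216, 216, 215, 217, 216, 216, 217, 216, 216, 217, 217, 217, 218, 217, 217, 217, 216, 208, 176, 151, 166, 196, 217, 225, 225, 224, 224, 224, 223, 223, 221, 221, 219, 217]
284 [176, 176, 178, 183, 185, 188, 191, 182, 161, 127, 100, 100, 167, 230, 243, 244, 244, 244, 244, 244, 244, 244, 244, 244, 244, 244, 244, 244, 244, 244, 244, 244, 244, 244, 244, 245, 245, 245, 244, 242, 225, 174, 173, 199, 218, 224, 225, 224, 224, 223, 223, 222, 222, 219, 219, 217]
310 [217, 217, 217, 216, 217, 217, 217, 217, 216, 215, 205, 175, 143, 120, 91, 81, 132, 181, 202, 207, 208, 212, 216, 233, 243, 244, 244, 244, 244, 244, 244, 244, 244, 244, 244, 244, 244, 244, 244, 244]
320 [220, 221, 221, 221, 220, 221, 220, 221, 220, 219, 209, 177, 143, 119, 88, 83, 137, 183, 206, 209, 210, 210, 217, 233, 243, 244, 244, 244, 244, 244, 244, 244, 244, 244, 244, 244, 244, 244, 244, 244]
```

```bash
python3 -m crank '{"offset":[[0,0,0.002],[0,0,0.004],[0,0,0.006],[0,0,0.006],[0,0,0.006]],"delta_rot":[[0,0,0],[0,0,0],[0,0,0],[0,0,0],[0,0,0]],"grip":[1,1,1,1,1]}'
python3 -m crank '{"offset":[[0,0,0.002],[0,0,0.004],[0,0,0.006],[0,0,0.006],[0,0,0.006]],"delta_rot":[[0,0,0],[0,0,0],[0,0,0],[0,0,0],[0,0,0]],"grip":[1,1,1,1,1]}'
python3 - <<'E'
from h import *
s=snap("wrist");st(); go(*keypose(.0))
g=cv2.cvtColor(s["pixels"],cv2.COLOR_BGR2GRAY)
for r in (278,284): print(r,g[r,288:344].tolist())
for c in (310,320): print(c,g[256:296,c].tolist())
E
```

```text
time_s: 11.2
tool_pos: [0.5863, 0.0711, 0.1114]
orientation: [0.076, 0.722, 0.684, 0.07]
force: [-4.2, -0.5, 3.5]
finger_gap: 0.0059
grasp_force: 60.3
time_s: 11.62
tool_pos: [0.5865, 0.0711, 0.1113]
orientation: [0.076, 0.722, 0.684, 0.07]
force: [-9.0, -0.5, 11.0]
finger_gap: 0.006
grasp_force: 62.4
11.67 [0.5865 0.0711 0.1113] F [-8.6 -0.4 11.8] gap 0.0057 g 62.4 
 [[0.054, 0.977, 0.205], [0.999, -0.053, -0.013], [-0.002, 0.206, -0.979]]
n 1 offset [ 0.0072 -0.002  -0.0006] rot [ 0.0027  0.0032 -0.001 ]
278 [176, 178, 181, 184, 190, 193, 188, 179, 165, 145, 115, 90, 131, 183, 212, 214, 215, 215, 215, 215, 216, 216, 214, 216, 215, 215, 215, 216, 216, 216, 216, 216, 216, 216, 216, 216, 216, 217, 215, 198, 166, 157, 179, 206, 221, 225, 225, 224, 224, 224, 223, 221, 220, 220, 218, 217]
284 [174, 175, 181, 185, 189, 191, 188, 175, 153, 116, 85, 102, 177, 234, 244, 244, 244, 244, 244, 244, 244, 244, 244, 244, 244, 244, 244, 244, 244, 244, 244, 245, 245, 244, 245, 245, 245, 245, 244, 236, 207, 171, 184, 210, 223, 225, 224, 224, 224, 224, 222, 221, 221, 220, 218, 216]
310 [217, 218, 218, 218, 218, 218, 218, 218, 217, 218, 217, 210, 179, 144, 121, 98, 116, 167, 198, 206, 210, 211, 214, 229, 241, 244, 244, 244, 244, 244, 244, 244, 244, 244, 244, 244, 244, 244, 244, 244]
320 [221, 221, 221, 220, 221, 221, 220, 221, 221, 221, 219, 208, 177, 144, 119, 106, 138, 183, 204, 210, 209, 212, 216, 229, 241, 244, 245, 245, 245, 245, 245, 245, 244, 244, 245, 244, 243, 236, 210, 179]
```

```bash
python3 -m crank '{"offset":[[0,-0.002,-0.005],[0,-0.002,-0.008],[0,-0.002,-0.008],[0,-0.002,-0.008],[0,-0.002,-0.008]],"delta_rot":[[0,0,0],[0,0,0],[0,0,0],[0,0,0],[0,0,0]],"grip":[1,1,1,1,1]}'
python3 -m crank '{"offset":[[0,0,0],[0,0,0],[0,0,0],[0,0,-0.05],[0,0,-0.15]],"delta_rot":[[0,0,0],[0,0,0],[0,0,0],[0,0,0],[0,0,0]],"grip":[0.6,0.6,0.5,0.5,0.5]}'
python3 - <<'E'
from h import *
from fit import *
s=snap("wrist");st(); go(*keypose(.0))
T=Rt(); cv2.imwrite("pics/w9.png",cv2.resize(s["pixels"][190:330,240:400],None,fx=4.5,fy=4.5,interpolation=cv2.INTER_CUBIC))
O,X,Y,N=shaft();W=np.cross(Y,N)
for nm,y,r,h in (("slotfar",.0415,.01502,.0055),("slotnear",.014,.01502,.0055),("keytopfar",.04025,.0195,.005),("keytopnear",.01525,.0195,.005)):
    print(nm,[np.round(proj(s,O+Y*y+N*r+u*W)-[240,190],1).tolist() for u in(-h,h)])
E
```

```text
time_s: 12.08
tool_pos: [0.5863, 0.0711, 0.1114]
orientation: [0.076, 0.722, 0.684, 0.07]
force: [-1.8, 0.2, 0.1]
finger_gap: 0.0058
grasp_force: 59.4
time_s: 12.5
tool_pos: [0.5785, 0.0713, 0.139]
orientation: [0.074, 0.722, 0.684, 0.068]
force: [1.8, -0.1, -0.3]
finger_gap: 0.0211
grasp_force: 0.0
12.55 [0.5803 0.0717 0.1451] F [ 1.2 -0.1  3.7] gap 0.0214 g 0.0 
 [[0.054, 0.977, 0.208], [0.999, -0.053, -0.013], [-0.002, 0.208, -0.978]]
n 1 offset [ 0.0061 -0.007   0.1711] rot [ 0.0057  0.0028 -0.001 ]
slotfar [[65.3, 56.4], [91.2, 56.4]]
slotnear [[65.6, 115.9], [90.5, 115.9]]
keytopfar [[66.3, 62.4], [90.4, 62.4]]
keytopnear [[66.5, 117.7], [89.7, 117.7]]
```

View pics/w9.png

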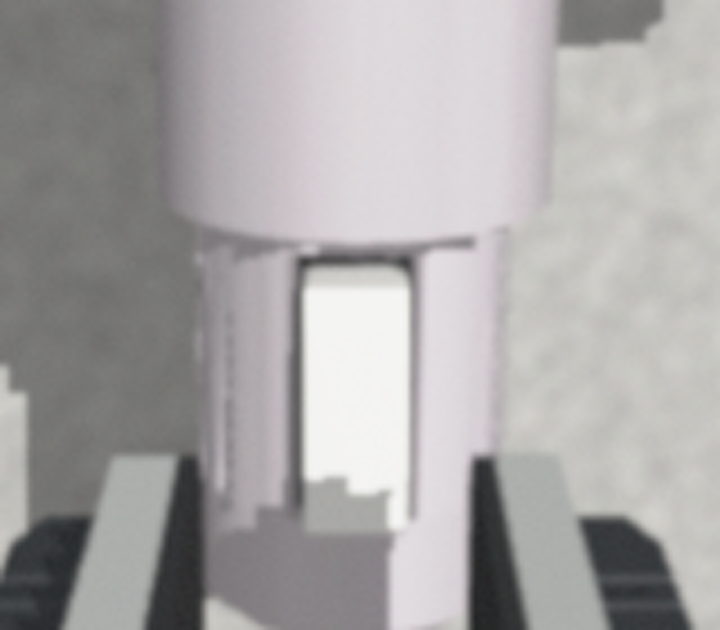

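The key is seated: its top face lies within 1 px of the model, with the slot visible around it. Next is the pulley.

```bash
python3 -m crank '{"offset":[[0,0,-0.2],[0,0,-0.4],[0,0,-0.6],[0,0,-0.7],[0,0,-0.7]],"delta_rot":[[0,0,0],[0.05,0,0],[0.13,0,0],[0.2,0,0],[0.265,0,0]],"grip":[0.5,0,-0.5,-0.5,-0.5]}' >/dev/null
python3 - <<'E'
from h import *
st()
a=np.radians(170.5);Rg=np.stack([[np.cos(a),np.sin(a),0],[np.sin(a)*-1*-1*0+np.sin(a),-np.cos(a),0],[0,0,-1]],1)
Rg[:,1]=np.cross(Rg[:,2],Rg[:,0])
go([.50,-.167,.28],Rg,n=2)
E
```

```text
12.97 [0.5522 0.0738 0.2855] F [1.2 0.1 0.8] gap 0.0641 g 0.0 
 [[0.054, 0.999, 0.007], [0.999, -0.054, -0.001], [-0.0, 0.007, -1.0]]
n 2 offset [-0.6081 -0.098   0.0133] rot [ 0.0065  0.0067 -1.8578]
```

```bash
python3 -m crank '{"offset":[[-0.12,-0.02,0],[-0.24,-0.04,0],[-0.36,-0.06,0],[-0.48,-0.08,0],[-0.61,-0.1,0]],"delta_rot":[[0,0,0],[0,0,0],[0,0,0],[0,0,0],[0,0,0]],"grip":[-0.5,-0.5,-0.5,-0.5,-0.5]}' >/dev/null
python3 -m crank '{"offset":[[-0.12,-0.02,0],[-0.24,-0.04,0],[-0.36,-0.06,0],[-0.48,-0.08,0],[-0.61,-0.1,0.02]],"delta_rot":[[0,0,-0.15],[0,0,-0.3],[0,0,-0.45],[0,0,-0.6],[0,0,-0.79]],"grip":[-0.5,-0.5,-0.5,-0.5,-0.5]}' >/dev/null
python3 -m crank '{"offset":[[0,0,0],[0,0,0],[0,0,0],[0,0,0],[0,0,0]],"delta_rot":[[0,0,-0.15],[0,0,-0.3],[0,0,-0.45],[0,0,-0.6],[0,0,-0.79]],"grip":[-0.5,-0.5,-0.5,-0.5,-0.5]}' >/dev/null
python3 -m crank '{"offset":[[0,0,0],[0,0,0],[0,0,0],[0,0,0],[0,0,0]],"delta_rot":[[0,0,-0.14],[0,0,-0.28],[0,0,-0.28],[0,0,-0.28],[0,0,-0.28]],"grip":[-0.5,-0.5,-0.5,-0.5,-0.5]}' >/dev/null
python3 - <<'E'
from h import *
st(); s=snap("wrist"); cv2.imwrite("pics/p1.png",s["pixels"])
for t,z in (("pulley_mid",.089),("pulley_boss",.089),("vblock",0)):
    for m in bot.mark_of("wrist",t)[:2]: print(t,np.round(m["position"],1),round(m["conf"],2),np.round(onz(s,m["position"],z),4))
for t in("pulley_mid","vblock"):
  for m in bot.silhouettes("wrist",t)[:2]:
    k=m["pixels"].astype(np.uint8); c,_=cv2.findContours(k,0,2);c=max(c,key=cv2.contourArea); r=cv2.minAreaRect(c)
    print(t,m["conf"],m["extent"],k.sum(),r); np.save("m_"+t,k)
    e=m["extent"]
    if t=="pulley_mid":
        for row in range(int(e[1]),int(e[1]+e[3]),12):
            x=np.nonzero(k[row])[0]; print(row,x.min() if len(x) else 0,x.max() if len(x) else 0)
E
```

```text
14.63 [ 0.4981 -0.168   0.275 ] F [-0.3 -0.7  0.6] gap 0.0641 g 0.0 
 [[-0.977, 0.214, -0.001], [0.214, 0.977, -0.003], [0.0, -0.003, -1.0]]
pulley_mid [443.6 113.7] 0.63 [ 0.4467 -0.0637  0.089 ]
pulley_boss [439.5 110.7] 0.72 [ 0.4441 -0.0663  0.089 ]
pulley_boss [293.5 220.1] 0.58 [ 0.4996 -0.185   0.089 ]
pulley_mid 0.97 [294.0, 149.2, 42.7, 131.6] 4685 ((316.0, 214.5), (133.0, 46.0), 90.0)
149 309 336
161 307 337
173 308 338
185 295 338
197 294 339
209 293 338
221 293 337
233 293 337
245 295 337
257 306 336
269 307 335
pulley_mid 0.9 [382.8, 49.4, 124.4, 124.4] 10933 ((446.64617919921875, 111.63075256347656), (118.0810546875, 125.02700805664062), 60.2551155090332)
49 447 448
61 417 486
73 402 496
85 393 502
97 388 506
109 386 507
121 386 505
133 388 501
145 394 494
157 403 483
169 425 463
vblock 0.65 [294.3, 134.9, 53.1, 138.0] 2075 ((318.55975341796875, 203.6339111328125), (51.165809631347656, 135.482666015625), 1.8328397274017334)
```

```bash
python3 -m crank '{"offset":[[-0.005,0.026,0.14],[-0.005,0.026,0.28],[-0.005,0.026,0.42],[-0.005,0.026,0.5],[-0.005,0.026,0.5]],"delta_rot":[[0,0,0.02],[0,0,0.02],[0,0,0.02],[0,0,0.02],[0,0,0.02]],"grip":[-0.5,-0.5,-0.5,-0.5,-0.5]}' 
python3 - <<'E'
from h import *
s=snap("wrist"); st()
g=s["pixels"]; cv2.imwrite("pics/p2.png",g)
for m in bot.silhouettes("wrist","pulley_mid")[:1]:
    k=m["pixels"]; e=m["extent"]; print(m["conf"],e)
    for row in range(int(e[1]),int(e[1]+e[3]),16):
        x=np.nonzero(k[row])[0]; print(row,x.min() if len(x) else 0,x.max() if len(x) else 0)
E
```

```text
time_s: 15.35
tool_pos: [0.4979, -0.1627, 0.1707]
orientation: [-0.004, 0.114, 0.993, -0.001]
force: [-1.1, 0.4, 0.0]
finger_gap: 0.0644
grasp_force: 0.0
15.4 [ 0.4988 -0.163   0.173 ] F [0.1 0.3 0.5] gap 0.0641 g 0.0 
 [[-0.974, 0.227, -0.005], [0.227, 0.974, -0.001], [0.005, -0.002, -1.0]]
0.59 [398.2, 25.5, 171.1, 169.6]
25 482 511
41 445 544
57 425 557
73 414 565
89 405 569
105 402 569
121 401 567
137 404 561
153 410 554
169 422 538
185 448 516
```

```bash
python3 - <<'E'
from h import *
for m in bot.silhouettes("wrist","pulley_mid"):
    print(m["conf"],m["extent"])
im=cv2.imread("pics/p2.png");g=cv2.cvtColor(im,cv2.COLOR_BGR2GRAY)
for r in (150,180,210,240,270,300,330): print(r,g[r,270:366:3].tolist())
print(g[130:370:5,314].tolist())
E
```

```text
0.59 [398.2, 25.5, 171.1, 169.6]
0.58 [268.8, 166.9, 67.6, 193.7]
150 [108, 108, 97, 70, 69, 69, 71, 73, 73, 74, 75, 75, 77, 76, 78, 81, 80, 81, 84, 85, 87, 88, 89, 87, 93, 113, 174, 184, 187, 184, 183, 180]
180 [111, 113, 96, 63, 63, 64, 64, 142, 163, 169, 175, 137, 64, 62, 62, 63, 61, 70, 117, 126, 163, 162, 111, 94, 94, 102, 179, 180, 182, 187, 182, 184]
210 [108, 107, 108, 106, 62, 64, 105, 205, 205, 193, 191, 186, 185, 187, 167, 142, 141, 136, 125, 129, 201, 205, 182, 95, 100, 176, 184, 185, 185, 181, 180, 181]
240 [125, 144, 140, 142, 142, 144, 148, 150, 147, 130, 128, 134, 146, 147, 149, 150, 150, 147, 128, 128, 145, 150, 148, 83, 141, 185, 186, 186, 186, 188, 193, 191]
270 [146, 160, 159, 159, 158, 156, 160, 163, 160, 133, 128, 139, 161, 160, 159, 159, 158, 155, 126, 127, 151, 159, 154, 89, 107, 180, 179, 177, 182, 187, 186, 184]
300 [176, 139, 140, 138, 142, 144, 144, 147, 145, 137, 201, 218, 236, 236, 234, 213, 143, 140, 124, 125, 142, 147, 143, 93, 93, 182, 190, 192, 189, 183, 186, 189]
330 [190, 188, 183, 148, 108, 109, 129, 230, 233, 218, 200, 201, 221, 220, 222, 224, 196, 135, 127, 126, 223, 228, 211, 112, 113, 162, 183, 186, 190, 189, 189, 188]
[177, 176, 129, 104, 79, 123, 79, 76, 64, 65, 63, 101, 128, 135, 133, 141, 145, 144, 141, 144, 145, 145, 150, 150, 153, 161, 158, 164, 159, 155, 151, 149, 149, 150, 231, 232, 234, 230, 227, 225, 223, 216, 163, 188, 189, 191, 183, 190]
```

```bash
python3 -m crank '{"offset":[[-0.01,-0.002,0.06],[-0.01,-0.002,0.12],[-0.01,-0.002,0.18],[-0.01,-0.002,0.18],[-0.01,-0.002,0.18]],"delta_rot":[[0,0,0],[0,0,0],[0,0,0],[0,0,0],[0,0,0]],"grip":[-0.5,-0.5,-0.5,0,0]}' 
python3 -m crank '{"offset":[[0,0,0],[0,0,0],[0,0,0],[0,0,0],[0,0,0]],"delta_rot":[[0,0,0],[0,0,0],[0,0,0],[0,0,0],[0,0,0]],"grip":[1,1,1,1,1]}' 
python3 -m crank '{"offset":[[0,0,0],[0,0,-0.02],[0,0,-0.05],[0,0,-0.08],[0,0,-0.1]],"delta_rot":[[0,0,0],[0,0,0],[0,0,0],[0,0,0],[0,0,0]],"grip":[1,1,1,1,1]}' 
python3 - <<'E'
from h import *
s=snap("wrist"); st(); cv2.imwrite("pics/p3.png",s["pixels"])
E
```

```text
time_s: 15.92
tool_pos: [0.5022, -0.1645, 0.1398]
orientation: [-0.0, 0.114, 0.993, -0.001]
force: [0.8, -0.1, 0.0]
finger_gap: 0.0426
grasp_force: 0.0
time_s: 16.33
tool_pos: [0.5027, -0.1645, 0.1404]
orientation: [0.001, 0.114, 0.993, -0.002]
force: [-1.9, 0.7, 6.9]
finger_gap: 0.018
grasp_force: 60.7
time_s: 16.75
tool_pos: [0.5018, -0.1643, 0.1591]
orientation: [-0.001, 0.114, 0.993, -0.001]
force: [0.5, 0.9, -6.1]
finger_gap: 0.0183
grasp_force: 59.4
16.8 [ 0.5022 -0.1644  0.1599] F [-0.4  0.5 -4.1] gap 0.0178 g 59.4 
 [[-0.974, 0.226, -0.001], [0.226, 0.974, -0.003], [-0.0, -0.003, -1.0]]
```

```bash
python3 - <<'E'
from h import *
im=cv2.imread("pics/p3.png");g=cv2.cvtColor(im,cv2.COLOR_BGR2GRAY)
snap("wrist")
for m in bot.silhouettes("wrist","pulley_mid"):
    print(m["conf"],m["extent"])
s=snap("side"); 
for t in("pulley_mid","pulley_boss","shaft_end"):
    print(t,[(np.round(m["position"],1).tolist(),round(m["conf"],2)) for m in bot.mark_of("side",t)])
for c in (300,314,328): print(c,g[150:300:2,c].tolist())
for c in (300,314,328): print(c,g[300:440:2,c].tolist())
for r in (230,260,290,310): print(r,g[r,250:380:2].tolist())
E
```

```text
0.87 [404.3, 9.6, 181.8, 177.6]
0.63 [264.6, 162.5, 77.1, 228.0]
pulley_mid [([330.8, 318.5], 0.96), ([281.9, 308.0], 0.8)]
pulley_boss [([332.5, 331.0], 0.96), ([281.6, 312.4], 0.62)]
shaft_end []
300 [83, 84, 83, 79, 85, 100, 120, 146, 154, 169, 175, 178, 181, 184, 186, 185, 189, 188, 188, 189, 191, 195, 198, 198, 199, 197, 195, 193, 195, 197, 200, 201, 201, 199, 200, 202, 205, 210, 213, 212, 212, 211, 210, 209, 208, 209, 208, 209, 212, 212, 213, 212, 212, 212, 211, 212, 214, 215, 211, 189, 156, 140, 136, 136, 138, 137, 136, 135, 135, 134, 134, 136, 137, 137, 135]
314 [133, 133, 131, 119, 106, 103, 81, 70, 70, 68, 67, 68, 67, 66, 67, 67, 96, 129, 132, 134, 135, 138, 142, 142, 142, 140, 143, 142, 146, 148, 151, 150, 151, 151, 162, 191, 201, 160, 150, 161, 196, 217, 222, 223, 220, 183, 207, 222, 226, 231, 233, 232, 196, 163, 163, 164, 166, 170, 180, 174, 169, 169, 167, 170, 173, 173, 172, 168, 166, 165, 164, 162, 156, 157, 159]
328 [138, 138, 136, 135, 135, 133, 116, 109, 112, 117, 122, 124, 127, 127, 127, 125, 126, 128, 128, 129, 129, 130, 131, 130, 132, 133, 135, 134, 133, 134, 134
[... 1879 characters left out ...]
198, 199, 200, 199, 196, 196, 199, 200, 197, 195, 199, 201, 201]
290 [196, 197, 197, 197, 197, 198, 190, 163, 159, 157, 147, 144, 145, 145, 147, 146, 148, 154, 168, 169, 171, 170, 150, 137, 133, 134, 142, 166, 167, 166, 166, 166, 164, 165, 164, 162, 162, 161, 141, 132, 132, 132, 141, 162, 166, 166, 165, 140, 138, 174, 177, 178, 181, 183, 182, 198, 204, 206, 201, 196, 193, 196, 200, 203, 200]
310 [46, 43, 45, 46, 48, 44, 48, 87, 122, 123, 124, 124, 124, 125, 124, 94, 42, 41, 77, 153, 161, 160, 146, 135, 133, 133, 136, 151, 155, 158, 157, 155, 155, 157, 158, 159, 160, 158, 144, 139, 137, 135, 144, 158, 161, 156, 92, 41, 42, 83, 120, 124, 123, 124, 124, 123, 124, 99, 49, 43, 44, 46, 43, 44, 48]
```

```bash
cat >> h.py <<'E'
def pulpose(s,c=.0015,zc=.051,dx=0,dz=0,**k):
    O,X,Y,N=shaft(**k); Rg=np.stack([-np.cross(Y,N),Y,-N],1)
    return O+Y*s+X*dx+np.array([0,0,dz])+N*zc-Rg[:,0]*c, Rg
E
python3 -m crank '{"offset":[[0,0,-0.08],[0,0,-0.16],[0,0,-0.24],[0,0,-0.32],[0,0,-0.36]],"delta_rot":[[0,0,0],[0,0,0],[0,0,0],[0,0,0],[0,0,0]],"grip":[1,1,1,1,1]}' 
python3 - <<'E'
from h import *
p,Rg=pulpose(-.045); print(p); p[2]=.23; go(p,Rg)
E
```

```text
time_s: 17.52
tool_pos: [0.5024, -0.1642, 0.2323]
orientation: [0.0, 0.114, 0.993, -0.001]
force: [0.4, -0.6, -4.8]
finger_gap: 0.0186
grasp_force: 59.5
[0.5799153  0.00083537 0.13023746]
n 1 offset [-0.1906  0.8917  0.0093] rot [-0.0267 -0.2595 -0.2222]
```

```bash
python3 -m crank '{"offset":[[-0.03,0.14,0],[-0.07,0.33,0],[-0.12,0.55,0],[-0.16,0.75,0],[-0.19,0.89,0]],"delta_rot":[[-0.005,-0.05,-0.045],[-0.01,-0.1,-0.09],[-0.016,-0.15,-0.13],[-0.02,-0.2,-0.18],[-0.027,-0.26,-0.222]],"grip":[1,1,1,1,1]}' 
python3 -m crank '{"offset":[[0,0,0],[0,0,0],[0,0,0],[0,0,0],[0,0,0]],"delta_rot":[[0,0,0],[0,0,0],[0,0,0],[0,0,0],[0,0,0]],"grip":[1,1,1,1,1]}' >/dev/null
python3 - <<'E'
from h import *
st(); go(*pulpose(-.045))
E
```

```text
time_s: 17.93
tool_pos: [0.58, 0.0034, 0.2294]
orientation: [0.102, 0.025, 0.994, -0.002]
force: [0.4, -0.7, -6.0]
finger_gap: 0.0185
grasp_force: 59.8
18.35 [ 5.791e-01 -4.000e-04  2.298e-01] F [-0.  -0.2 -6. ] gap 0.0186 g 60.1 
 [[-0.978, 0.055, 0.201], [0.054, 0.998, -0.01], [-0.201, 0.001, -0.98]]
n 1 offset [0.0964 0.006  0.4886] rot [ 0.0002 -0.0029 -0.0024]
```

```bash
python3 -m crank '{"offset":[[0.02,0.006,0.1],[0.04,0.006,0.2],[0.06,0.006,0.3],[0.08,0.006,0.4],[0.096,0.006,0.487]],"delta_rot":[[0,0,0],[0,0,0],[0,0,0],[0,0,0],[0,0,0]],"grip":[1,1,1,1,1]}' 
python3 -m crank '{"offset":[[0,0,0],[0,0,0],[0,0,0],[0,0,0],[0,0,0]],"delta_rot":[[0,0,0],[0,0,0],[0,0,0],[0,0,0],[0,0,0]],"grip":[1,1,1,1,1]}' >/dev/null
python3 - <<'E'
from h import *
st(); go(*pulpose(-.045)); 
O,X,Y,N=shaft()
for n in("side","top"):
    s=snap(n); cv2.imwrite(f"pics/q_{n}.png",s["pixels"])
    for t,P in(("pulley_boss",O-Y*.065),("pulley_mid",O-Y*.045),("shoulder",O+Y*.044)):
        print(n,t,np.round(proj(s,P),1),[(np.round(m["position"],1).tolist(),round(m["conf"],2)) for m in bot.mark_of(n,t)])
    print([(round(m["conf"],2),m["extent"]) for m in bot.find_in(n,"pulley_mid")])
s=snap("wrist");cv2.imwrite("pics/q_wrist.png",s["pixels"])
print("rimtop",proj(s,O-Y*.045+N*.05),"key",proj(s,O+Y*.02775+N*.0195))
print([(round(m["conf"],2),m["extent"]) for m in bot.find_in("wrist","pulley_mid")])
E
```

```text
time_s: 18.77
tool_pos: [0.5797, 0.0007, 0.1294]
orientation: [0.101, 0.027, 0.995, -0.002]
force: [-0.4, 0.2, -4.8]
finger_gap: 0.0183
grasp_force: 60.1
19.18 [0.5812 0.0017 0.1326] F [-0.2  0.3 -5.1] gap 0.018 g 60.1 
 [[-0.977, 0.053, 0.205], [0.052, 0.999, -0.01], [-0.205, 0.001, -0.979]]
n 1 offset [ 0.0085 -0.0048  0.0101] rot [ 0.0011  0.0016 -0.0008]
side pulley_boss [348.9 258.2] [([348.0, 257.6], 0.79), ([282.1, 312.7], 0.61)]
side pulley_mid [345.5 251.2] [([281.0, 309.4], 0.75), ([347.7, 252.5], 0.66)]
side shoulder [331.8 222.6] [([331.6, 225.4], 0.79), ([412.0, 279.9], 0.17)]
[(0.87, [252.4, 285.8, 58.8, 48.4]), (0.56, [318.1, 225.0, 55.8, 47.8])]
top pulley_boss [345.3 225.2] []
top pulley_mid [336.8 225. ] []
top shoulder [298.8 224. ] [([298.6, 226.1], 0.61)]
[]
rimtop [311.46134999 326.45285531] key [491.20623405 290.9279874 ]
[(0.71, [263.9, 159.2, 80.8, 230.1]), (0.67, [101.3, 0.0, 194.3, 58.7])]
```

```bash
cat >> h.py <<'E'
def avg(n=5):
    P=[];F=[]
    for i in range(n):
        bot.snapshot("top"); o=bot.observe(); P.append(o["tool_pos"]);F.append(o["force"])
    P=np.array(P); print("avg",np.round(P.mean(0),4),"sd",np.round(P.std(0),4),"F",np.round(np.mean(F,0),1)); return P.mean(0)
def go2(p,Rg,q):
    v=Rg.T@(np.array(p)-q)/.2; print("go2",np.round(v,4))
E
python3 - <<'E'
from h import *
q=avg(6); go2(*pulpose(-.045,c=.002),q)
im=cv2.imread("pics/q_wrist.png");g=cv2.cvtColor(im,cv2.COLOR_BGR2GRAY)
for c in range(450,540,10): print(c,g[250:340:3,c].tolist())
sd=cv2.imread("pics/q_side.png"); k=cv2.cvtColor(sd,cv2.COLOR_BGR2GRAY)
print("side");
for r in range(250,268,3): print(r,k[r,325:375:2].tolist())
E
```

```text
avg [0.5802 0.0019 0.1308] sd [0. 0. 0.] F [ 0.3 -0.3 -4.9]
go2 [-0.0008 -0.0054  0.0025]
450 [156, 151, 179, 187, 196, 205, 214, 168, 189, 222, 233, 240, 244, 242, 238, 235, 233, 231, 229, 226, 214, 209, 214, 213, 216, 221, 220, 217, 215, 218]
460 [217, 164, 180, 191, 194, 197, 210, 145, 155, 163, 229, 244, 247, 247, 247, 247, 247, 246, 231, 227, 150, 136, 134, 131, 130, 128, 129, 127, 126, 127]
470 [198, 186, 178, 189, 194, 195, 210, 169, 152, 162, 247, 247, 247, 247, 247, 247, 247, 246, 230, 225, 112, 79, 83, 93, 119, 127, 128, 129, 128, 128]
480 [179, 181, 177, 190, 193, 196, 210, 167, 153, 162, 247, 247, 247, 247, 247, 247, 247, 246, 230, 224, 125, 92, 92, 93, 90, 98, 129, 131, 133, 130]
490 [171, 181, 174, 189, 192, 195, 208, 176, 150, 162, 247, 247, 247, 247, 247, 247, 247, 245, 229, 222, 121, 91, 93, 91, 94, 94, 129, 129, 129, 125]
500 [165, 177, 174, 188, 193, 195, 207, 190, 149, 162, 247, 247, 247, 247, 247, 247, 247, 245, 230, 223, 131, 92, 92, 92, 92, 88, 85, 79, 79, 78]
510 [161, 170, 176, 187, 193, 195, 206, 190, 150, 161, 247, 247, 247, 247, 247, 247, 247, 245, 230, 21
[... 396 characters left out ...]
17, 120, 131, 142, 122, 114, 118, 116, 119, 81, 63, 62, 110, 121, 121, 146]
253 [115, 118, 85, 59, 62, 91, 113, 116, 115, 119, 171, 185, 180, 138, 111, 111, 116, 118, 115, 69, 69, 115, 120, 131, 155]
256 [115, 111, 65, 61, 66, 108, 114, 116, 129, 206, 226, 213, 178, 120, 112, 111, 110, 116, 116, 68, 99, 117, 123, 151, 154]
259 [116, 111, 62, 60, 65, 102, 115, 117, 141, 193, 203, 154, 125, 114, 115, 113, 118, 120, 92, 98, 119, 120, 146, 153, 155]
262 [114, 113, 73, 61, 58, 72, 115, 115, 111, 109, 114, 116, 115, 115, 115, 117, 116, 95, 109, 117, 124, 146, 153, 153, 152]
265 [116, 116, 110, 74, 61, 61, 89, 118, 119, 117, 116, 117, 120, 118, 114, 102, 109, 118, 121, 139, 152, 147, 152, 151, 151]
```

```bash
python3 -m crank '{"offset":[[0.006,0.03,0.006],[0.006,0.06,0.006],[0.006,0.1,0.006],[0.006,0.14,0.006],[0.006,0.14,0.006]],"delta_rot":[[0,0,0],[0,0,0],[0,0,0],[0,0,0],[0,0,0]],"grip":[1,1,1,1,1]}' 
python3 -m crank '{"offset":[[0,0.01,0],[0,0.02,0],[0,0.03,0],[0,0.03,0],[0,0.03,0]],"delta_rot":[[0,0,0],[0,0,0],[0,0,0],[0,0,0],[0,0,0]],"grip":[1,1,1,1,1]}' 
python3 - <<'E'
from h import *
go(*pulpose(-.010,c=.002)); s=snap("wrist"); O,X,Y,N=shaft(); print(proj(s,O+Y*.02775+N*.0195))
g=cv2.cvtColor(s["pixels"],cv2.COLOR_BGR2GRAY)
for c in (385,395,405,415,425,435): print(c,g[262:322:2,c].tolist())
cv2.imwrite("pics/r_wrist.png",s["pixels"])
E
```

```text
time_s: 20.5
tool_pos: [0.5809, 0.0317, 0.1294]
orientation: [0.102, 0.026, 0.994, -0.002]
force: [-0.5, -0.0, -5.0]
finger_gap: 0.018
grasp_force: 60.1
time_s: 20.92
tool_pos: [0.5811, 0.0359, 0.1294]
orientation: [0.102, 0.026, 0.994, -0.002]
force: [0.1, 0.1, -4.8]
finger_gap: 0.0183
grasp_force: 60.1
n 1 offset [-0.0066 -0.0002 -0.0033] rot [ 0.0007 -0.0018 -0.0003]
[408.42945074 294.94933106]
385 [188, 194, 193, 193, 203, 212, 179, 135, 158, 160, 182, 246, 247, 247, 247, 247, 247, 247, 247, 247, 247, 247, 237, 230, 226, 224, 207, 200, 181, 138]
395 [190, 194, 193, 193, 203, 213, 198, 138, 154, 161, 182, 246, 247, 247, 247, 247, 247, 247, 247, 247, 247, 247, 238, 230, 227, 224, 217, 218, 220, 217]
405 [188, 193, 194, 193, 201, 210, 202, 142, 154, 161, 183, 246, 247, 247, 247, 247, 247, 247, 247, 247, 247, 247, 237, 230, 227, 222, 203, 199, 192, 211]
415 [189, 192, 193, 193, 201, 211, 201, 141, 154, 159, 184, 247, 247, 247, 247, 247, 247, 247, 247, 247, 247, 247, 238, 231, 226, 214, 147, 133, 133, 131]
425 [186, 191, 192, 195, 201, 209, 207, 160, 151, 162, 185, 247, 247, 247, 247, 247, 247, 247, 247, 247, 247, 247, 237, 230, 227, 214, 120, 86, 85, 85]
435 [160, 182, 192, 193, 201, 209, 206, 175, 101, 121, 182, 247, 247, 247, 247, 247, 247, 247, 247, 247, 247, 246, 233, 219, 160, 173, 127, 120, 119, 118]
```

```bash
python3 -m crank '{"offset":[[-0.003,0,0],[-0.003,0.005,0],[-0.003,0.01,0],[-0.003,0.01,0],[-0.003,0.01,0]],"delta_rot":[[0,0,0],[0,0,0],[0,0,0],[0,0,0],[0,0,0]],"grip":[1,1,1,1,1]}' 
python3 -m crank '{"offset":[[0,0.005,0],[0,0.01,0],[0,0.01,0],[0,0.01,0],[0,0.01,0]],"delta_rot":[[0,0,0],[0,0,0],[0,0,0],[0,0,0],[0,0,0]],"grip":[1,1,1,1,1]}' 
python3 -c "
from h import *
go(*pulpose(-.006,c=.002))"
```

```text
time_s: 21.38
tool_pos: [0.5821, 0.0376, 0.1298]
orientation: [0.102, 0.027, 0.994, -0.003]
force: [0.7, -2.9, -4.0]
finger_gap: 0.0178
grasp_force: 60.2
time_s: 21.8
tool_pos: [0.5821, 0.0383, 0.1299]
orientation: [0.102, 0.027, 0.994, -0.004]
force: [0.6, -7.2, -2.8]
finger_gap: 0.0185
grasp_force: 60.4
n 1 offset [-0.0018  0.0074 -0.0018] rot [-0.0039 -0.0006 -0.0017]
```

```bash
python3 -m crank '{"offset":[[0,-0.003,-0.002],[0,-0.003,-0.003],[0,-0.003,-0.005],[0,-0.003,-0.005],[0,-0.003,-0.005]],"delta_rot":[[0,0,0],[0,0,0],[0,0,0],[0,0,0],[0,0,0]],"grip":[1,1,1,1,1]}' 
python3 -m crank '{"offset":[[0,0.003,0],[0,0.006,0],[0,0.01,0],[0,0.01,0],[0,0.01,0]],"delta_rot":[[0,0,0],[0,0,0],[0,0,0],[0,0,0],[0,0,0]],"grip":[1,1,1,1,1]}' 
python3 -c "
from h import *
go(*pulpose(-.006,c=.002)); print(np.round(bot.observe()['ft_torque'],2))"
```

```text
time_s: 22.22
tool_pos: [0.5819, 0.0399, 0.1308]
orientation: [0.102, 0.026, 0.994, -0.002]
force: [0.6, 0.4, -2.6]
finger_gap: 0.0183
grasp_force: 60.4
time_s: 22.63
tool_pos: [0.582, 0.0416, 0.1308]
orientation: [0.102, 0.026, 0.994, -0.002]
force: [0.7, 0.5, -1.6]
finger_gap: 0.0185
grasp_force: 60.4
n 1 offset [-0.0022 -0.0092  0.0028] rot [ 0.0018 -0.0011  0.    ]
[0.12 0.   0.01]
```

```bash
python3 -m crank '{"offset":[[0,0.005,-0.003],[0,0.015,-0.003],[0,0.025,-0.003],[0,0.035,-0.003],[0,0.035,-0.003]],"delta_rot":[[0,0,0],[0,0,0],[0,0,0],[0,0,0],[0,0,0]],"grip":[1,1,1,1,1]}' 
python3 -c "
from h import *
go(*pulpose(.005,c=.002)); o=bot.observe(); print(np.round(o['ft_torque'],2)); s=snap('wrist'); cv2.imwrite('pics/t.png',s['pixels']); g=cv2.cvtColor(s['pixels'],cv2.COLOR_BGR2GRAY)
O,X,Y,N=shaft(); print(proj(s,O+Y*.02775+N*.0195))
for c in (350,356,362,368,374,380,386): print(c,g[262:330:2,c].tolist())"
```

```text
time_s: 23.05
tool_pos: [0.5821, 0.0487, 0.1311]
orientation: [0.102, 0.026, 0.994, -0.002]
force: [2.5, 0.2, -3.8]
finger_gap: 0.0178
grasp_force: 60.2
n 1 offset [-0.0034  0.0104  0.0044] rot [ 0.0014 -0.0018  0.0001]
[ 0.06 -0.16  0.02]
[375.92599817 292.00268506]
350 [193, 192, 195, 204, 207, 148, 140, 160, 163, 220, 247, 247, 247, 247, 241, 151, 136, 137, 137, 137, 136, 137, 136, 134, 134, 132, 129, 121, 110, 101, 83, 71, 62, 56]
356 [192, 192, 196, 204, 210, 160, 140, 158, 161, 221, 247, 247, 247, 247, 242, 151, 136, 136, 137, 138, 137, 136, 137, 137, 136, 136, 137, 136, 137, 137, 136, 138, 136, 136]
362 [191, 187, 195, 205, 213, 172, 140, 159, 161, 222, 247, 247, 247, 247, 247, 247, 247, 247, 246, 242, 219, 151, 130, 133, 135, 136, 137, 136, 136, 136, 137, 137, 136, 137]
368 [191, 190, 194, 206, 212, 172, 136, 157, 160, 223, 247, 247, 247, 247, 247, 247, 247, 247, 247, 247, 245, 179, 52, 51, 50, 47, 50, 48, 61, 62, 80, 100, 114, 124]
374 [192, 192, 194, 203, 212, 173, 137, 158, 162, 223, 247, 247, 247, 247, 247, 247, 247, 247, 247, 247, 245, 191, 69, 49, 49, 48, 49, 50, 55, 50, 50, 51, 48, 48]
380 [190, 192, 195, 204, 212, 190, 141, 157, 161, 223, 247, 247, 247, 247, 247, 247, 247, 247, 247, 247, 245, 231, 227, 198, 95, 51, 48, 51, 53, 50, 51, 54, 51, 48]
386 [191, 191, 195, 202, 211, 191, 145, 158, 160, 223, 247, 247, 247, 247, 247, 247, 247, 247, 247, 247, 245, 231, 228, 224, 215, 201, 197, 204, 205, 184, 160, 122, 77, 52]
```

```bash
python3 -m crank '{"offset":[[-0.002,0.003,0],[-0.002,0.006,0],[-0.002,0.01,0],[-0.002,0.01,0],[-0.002,0.01,0]],"delta_rot":[[0,0,0],[0,0,0],[0,0,0],[0,0,0],[0,0,0]],"grip":[1,1,1,1,1]}' 
python3 -m crank '{"offset":[[0,0.003,0],[0,0.006,0],[0,0.01,0],[0,0.01,0],[0,0.01,0]],"delta_rot":[[0,0,0],[0,0,0],[0,0,0],[0,0,0],[0,0,0]],"grip":[1,1,1,1,1]}' 
python3 -c "
from h import *
go(*pulpose(.005,c=.002)); o=bot.observe(); print(np.round(o['ft_torque'],2))"
```

```text
time_s: 23.52
tool_pos: [0.5823, 0.0503, 0.1311]
orientation: [0.101, 0.026, 0.994, -0.002]
force: [1.3, 0.6, -3.1]
finger_gap: 0.0182
grasp_force: 60.3
time_s: 23.93
tool_pos: [0.5825, 0.0524, 0.1311]
orientation: [0.101, 0.026, 0.994, -0.002]
force: [1.2, -0.7, -4.7]
finger_gap: 0.0181
grasp_force: 60.2
n 1 offset [-0.0023 -0.008   0.0043] rot [ 0.0011 -0.0022 -0.0001]
[-0.01  0.17 -0.01]
```

```bash
python3 -m crank '{"offset":[[0,0.003,0],[0,0.006,0],[0,0.01,0],[0,0.01,0],[0,0.01,0]],"delta_rot":[[0,0,0],[0,0,0],[0,0,0],[0,0,0],[0,0,0]],"grip":[1,1,1,1,1]}' 
python3 -c "
from h import *
go(*pulpose(.005,c=.002)); o=bot.observe(); print(np.round(o['ft_torque'],2))"
```

```text
time_s: 24.35
tool_pos: [0.5827, 0.0544, 0.1311]
orientation: [0.102, 0.026, 0.994, -0.002]
force: [0.5, 0.4, -4.9]
finger_gap: 0.0184
grasp_force: 60.1
n 1 offset [-0.0019 -0.0183  0.0045] rot [ 0.0013 -0.002  -0.0001]
[ 0.07  0.15 -0.  ]
```

```bash
python3 -m crank '{"offset":[[0,0.004,0],[0,0.008,0],[0,0.012,0],[0,0.016,0],[0,0.02,0]],"delta_rot":[[0,0,0],[0,0,0],[0,0,0],[0,0,0],[0,0,0]],"grip":[1,1,1,1,1]}' 
python3 -m crank '{"offset":[[0,0.004,0],[0,0.008,0],[0,0.012,0],[0,0.016,0],[0,0.02,0]],"delta_rot":[[0,0,0],[0,0,0],[0,0,0],[0,0,0],[0,0,0]],"grip":[1,1,1,1,1]}' 
python3 -c "
from h import *
go(*pulpose(.018,c=.002)); o=bot.observe(); print(np.round(o['ft_torque'],2))"
```

```text
time_s: 24.77
tool_pos: [0.5829, 0.0583, 0.1312]
orientation: [0.102, 0.026, 0.994, -0.002]
force: [0.7, -0.1, -4.7]
finger_gap: 0.0182
grasp_force: 60.1
time_s: 25.18
tool_pos: [0.5832, 0.0623, 0.1312]
orientation: [0.102, 0.026, 0.994, -0.002]
force: [0.7, -0.3, -5.6]
finger_gap: 0.0181
grasp_force: 60.1
n 1 offset [-0.0016  0.0071  0.0048] rot [ 0.0009 -0.0018 -0.0003]
[-0.03  0.22  0.01]
```

```bash
python3 -m crank '{"offset":[[0,0.006,0],[0,0.012,0],[0,0.018,0],[0,0.024,0],[0,0.03,0]],"delta_rot":[[0,0,0],[0,0,0],[0,0,0],[0,0,0],[0,0,0]],"grip":[1,1,1,1,1]}' 
python3 -m crank '{"offset":[[0,0.006,0],[0,0.012,0],[0,0.018,0],[0,0.024,0],[0,0.03,0]],"delta_rot":[[0,0,0],[0,0,0],[0,0,0],[0,0,0],[0,0,0]],"grip":[1,1,1,1,1]}' 
python3 -c "
from h import *
go(*pulpose(.034,c=.002)); o=bot.observe(); print(np.round(o['ft_torque'],2))"
```

```text
time_s: 25.6
tool_pos: [0.5835, 0.0684, 0.1312]
orientation: [0.102, 0.026, 0.994, -0.002]
force: [1.4, -0.5, -4.9]
finger_gap: 0.0181
grasp_force: 60.1
time_s: 26.02
tool_pos: [0.5839, 0.0743, 0.1313]
orientation: [0.102, 0.026, 0.994, -0.002]
force: [1.9, -1.2, -4.8]
finger_gap: 0.018
grasp_force: 60.1
n 1 offset [-0.0011  0.0271  0.0051] rot [ 0.0008 -0.0016 -0.0003]
[-0.08  0.17 -0.03]
```

Sliding freely, with about 5.4 mm to go.

```bash
python3 -m crank '{"offset":[[0,0.005,0],[0,0.01,0],[0,0.015,0],[0,0.02,0],[0,0.02,0]],"delta_rot":[[0,0,0],[0,0,0],[0,0,0],[0,0,0],[0,0,0]],"grip":[1,1,1,1,1]}' 
python3 -m crank '{"offset":[[0,0.002,0],[0,0.004,0],[0,0.006,0],[0,0.007,0],[0,0.007,0]],"delta_rot":[[0,0,0],[0,0,0],[0,0,0],[0,0,0],[0,0,0]],"grip":[1,1,1,1,1]}' 
python3 -c "
from h import *
go(*pulpose(.034,c=.002)); o=bot.observe(); print(np.round(o['ft_torque'],2))"
```

```text
time_s: 26.43
tool_pos: [0.5841, 0.0784, 0.1313]
orientation: [0.102, 0.026, 0.994, -0.002]
force: [1.2, 0.3, -4.7]
finger_gap: 0.0181
grasp_force: 60.1
time_s: 26.85
tool_pos: [0.5841, 0.0796, 0.1313]
orientation: [0.102, 0.026, 0.994, -0.002]
force: [0.9, -0.5, -4.2]
finger_gap: 0.0183
grasp_force: 60.1
n 1 offset [-0.0015  0.0009  0.005 ] rot [ 0.0007 -0.0017 -0.0004]
[-0.13  0.07 -0.07]
```

```bash
python3 -m crank '{"offset":[[0,0.002,0],[0,0.004,0],[0,0.005,0],[0,0.005,0],[0,0.005,0]],"delta_rot":[[0,0,0],[0,0,0],[0,0,0],[0,0,0],[0,0,0]],"grip":[1,1,1,1,1]}' 
python3 -m crank '{"offset":[[0,0.002,0],[0,0.004,0],[0,0.005,0],[0,0.005,0],[0,0.005,0]],"delta_rot":[[0,0,0],[0,0,0],[0,0,0],[0,0,0],[0,0,0]],"grip":[1,1,1,1,1]}' 
python3 -c "
from h import *
go(*pulpose(.034,c=.002)); o=bot.observe(); print(np.round(o['ft_torque'],2))"
```

```text
time_s: 27.27
tool_pos: [0.5841, 0.0799, 0.1313]
orientation: [0.102, 0.027, 0.994, -0.003]
force: [-0.2, -6.0, -4.1]
finger_gap: 0.018
grasp_force: 60.3
time_s: 27.68
tool_pos: [0.5841, 0.0801, 0.1313]
orientation: [0.102, 0.027, 0.994, -0.004]
force: [-0.0, -8.1, -2.7]
finger_gap: 0.0182
grasp_force: 60.4
n 1 offset [-0.0016 -0.0019  0.0052] rot [-0.0034 -0.0016 -0.0017]
[-1.78  0.17 -0.49]
```

```bash
python3 -m crank '{"offset":[[0,0.002,0],[0,0.004,0],[0,0.006,0],[0,0.008,0],[0,0.008,0]],"delta_rot":[[0,0,0],[0,0,0],[0,0,0],[0,0,0],[0,0,0]],"grip":[1,1,1,1,1]}' 
python3 -c "
from h import *
go(*pulpose(.034,c=.002)); o=bot.observe(); print(np.round(o['ft_torque'],2))"
```

```text
time_s: 28.1
tool_pos: [0.5841, 0.0805, 0.1313]
orientation: [0.102, 0.028, 0.994, -0.005]
force: [1.1, -12.1, -0.7]
finger_gap: 0.0181
grasp_force: 60.6
n 1 offset [-0.0017 -0.0036  0.0054] rot [-0.0072 -0.0014 -0.0026]
[-2.82  0.21 -0.69]
```

```bash
python3 -m crank '{"offset":[[0,0.002,0],[0,0.004,0],[0,0.005,0],[0,0.006,0],[0,0.006,0]],"delta_rot":[[0,0,0],[0,0,0],[0,0,0],[0,0,0],[0,0,0]],"grip":[1,1,1,1,1]}' 
python3 -m crank '{"offset":[[0,0,0],[0,0,0],[0,0,0],[0,0,0],[0,0,0]],"delta_rot":[[0,0,0],[0,0,0],[0,0,0],[0,0,0],[0,0,0]],"grip":[1,1,1,1,1]}' 
python3 -c "
from h import *
go(*pulpose(.034,c=.002)); o=bot.observe(); print(np.round(o['ft_torque'],2))"
```

```text
time_s: 28.52
tool_pos: [0.5841, 0.0806, 0.1313]
orientation: [0.102, 0.028, 0.994, -0.007]
force: [-0.9, -15.4, -2.2]
finger_gap: 0.0181
grasp_force: 60.7
time_s: 28.93
tool_pos: [0.5841, 0.0806, 0.1313]
orientation: [0.102, 0.028, 0.994, -0.006]
force: [-0.8, -15.5, -1.4]
finger_gap: 0.0182
grasp_force: 60.7
n 1 offset [-0.0016 -0.0043  0.0055] rot [-0.01   -0.0012 -0.0035]
[-3.46  0.33 -0.89]
```

```bash
python3 -m crank '{"offset":[[0,-0.005,0],[0,-0.01,0],[0,-0.015,0],[0,-0.018,0],[0,-0.018,0]],"delta_rot":[[0,0,0],[0,0,0],[0,0,0],[0,0,0],[0,0,0]],"grip":[1,1,1,1,1]}' 
python3 -m crank '{"offset":[[0,0,0],[0,0,0],[0,0,0],[0,0,0],[0,0,0]],"delta_rot":[[0,0,0],[0,0,0],[0,0,0],[0,0,0],[0,0,0]],"grip":[0.2,0.2,0.2,0.2,0.2]}' 
python3 -m crank '{"offset":[[0,0,-0.05],[0,0,-0.15],[0,0,-0.3],[0,0,-0.45],[0,0,-0.5]],"delta_rot":[[0,0,0],[0,0,0],[0,0,0],[0,0,0],[0,0,0]],"grip":[0.2,0.2,0.2,0.2,0.2]}' 
python3 - <<'E'
from h import *
O,X,Y,N=shaft()
for n in("side","top","wrist"):
    s=snap(n); cv2.imwrite(f"pics/end_{n}.png",s["pixels"])
    for t,P in(("pulley_boss",O+Y*.014),("pulley_mid",O+Y*.034),("shaft_end",O)):
        print(n,t,np.round(proj(s,P),1),[(np.round(m["position"],1).tolist(),round(m["conf"],2)) for m in bot.mark_of(n,t)][:2])
    if n=="wrist":
        g=cv2.cvtColor(s["pixels"],cv2.COLOR_BGR2GRAY)
        print([np.round(proj(s,O+Y*y+N*.05),1).tolist() for y in(.024,.044)])
        for r in (255,275,295): print(r,g[r,260:370:2].tolist())
E
```

```text
time_s: 29.35
tool_pos: [0.5841, 0.0799, 0.1313]
orientation: [0.102, 0.027, 0.994, -0.003]
force: [1.0, -5.6, -3.6]
finger_gap: 0.0183
grasp_force: 60.4
time_s: 29.77
tool_pos: [0.5843, 0.0813, 0.1316]
orientation: [0.102, 0.026, 0.994, -0.002]
force: [0.1, -0.5, 0.1]
finger_gap: 0.0341
grasp_force: 0.0
time_s: 30.18
tool_pos: [0.5648, 0.0822, 0.2349]
orientation: [0.105, 0.026, 0.994, -0.002]
force: [0.5, -0.1, 0.7]
finger_gap: 0.0341
grasp_force: 0.0
side pulley_boss [336.2 231.8] [([333.5, 231.6], 0.9), ([283.1, 313.7], 0.62)]
side pulley_mid [333.2 225.6] [([331.5, 227.1], 0.72), ([281.1, 309.0], 0.59)]
side shaft_end [338.3 236.2] [([338.9, 236.2], 0.78)]
top pulley_boss [311.6 224.3] [([352.2, 285.9], 0.95)]
top pulley_mid [303.  224.1] [([359.4, 286.1], 0.81)]
top shaft_end [317.5 224.5] []
wrist pulley_boss [283.2 224.7] []
wrist pulley_mid [313.  224.7] []
wrist shaft_end [262.3 224.7] [([262.3, 221.8], 0.87)]
[[294.9, 245.8], [330.8, 245.8]]
255 [183, 186, 187, 191, 191, 190, 187, 186, 182, 181, 184, 152, 138, 138, 136, 136, 136, 147, 227, 241, 238, 214, 204, 222, 237, 238, 236, 236, 211, 146, 134, 127, 147, 234, 239, 234, 178, 134, 127, 123, 128, 127, 127, 112, 103, 105, 108, 123, 136, 138, 140, 139, 140, 141, 139]
275 [187, 182, 184, 188, 188, 185, 182, 182, 181, 183, 189, 190, 188, 189, 188, 186, 185, 191, 221, 233, 232, 212, 201, 217, 230, 228, 227, 226, 219, 153, 125, 125, 170, 230, 234, 218, 181, 185, 188, 161, 114, 113, 112, 103, 83, 79, 80, 79, 78, 78, 80, 78, 78, 78, 78]
295 [67, 38, 41, 129, 190, 189, 189, 188, 186, 186, 187, 187, 189, 191, 190, 184, 186, 186, 199, 223, 224, 211, 186, 184, 186, 188, 191, 193, 193, 194, 188, 154, 206, 224, 217, 191, 184, 184, 186, 187, 181, 123, 112, 114, 111, 109, 112, 111, 109, 110, 110, 83, 38, 40, 62]
```

```bash
python3 -c "
from cell import bot
print(bot.finish_job())"
```

```text
the job is handed in; nothing more can be done
None
```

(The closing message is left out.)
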